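# Snap a label roll onto the bench roll holder and set its brake

## Robot

A 6-joint arm with a two-finger parallel gripper is mounted at the origin on a cart in front of the work surface, level with it; the furniture and walls round the work are solid. World frame = base frame: x ahead of the robot, y to its left, z up, the work surface at z = 0. Lengths are in mm, angles in rad, forces in N, time in s.
With the tool pointing down it reaches from about 350 to 875 mm from the base axis. Payload 4.2 kg.
Tool frame: the origin (TCP) lies at the very end of the fingers, on their centre line; the grasp point (between the pads) lies 19 mm behind it; z points along the fingers, y is the line along which they close (so a half turn about z gives the same grasp; the last joint's range is limited). The gripper opens to 85 mm and grips with 20 to 120 N. Pads are 22 mm wide; open, the fingers measure 114 mm over their backs; the gripper's body (76 mm by 85 mm) begins 54 mm behind the grasp point. The pads swing forward as they close: fully open they stand 13 mm farther back than shut.
Start: joints at [-0.97, 0.385, 0.008, 0, -1.194, -0.259], TCP at [209.504, -588.818, 209.012] pointing down, gripper open.
Joint ranges: [-3.14, 3.14], [-1.21, 2.06], [-1.07, 1.41], [-3.16, 2.05], [-2.99, -0.16], [-3.1, 3.1]. Speed limits (rad/s): [2.79, 2.79, 3.14, 3.14, 3.14, 3.14].

## Interface

Orientations are given as a unit quaternion [x, y, z, w].
In Python, from bench import arm gives the robot as it stands. The module is installed in compiled form; this text tells all that it offers.
- The arm moves only by the tool drive_tool, never from a script. Its argument "targets" is a list of rows, each a list of 5 numbers: the closure, from -1 (fully open) to 1 (shut), then the shift along the tool's x, y, z in mm, then the turn about the tool's z in degrees. In form: [[grip, tx, ty, tz, roll], ...]. A call has 1 to 12 rows; each row is the pose to reach, as a shift and turn from the pose commanded when the call began, along the tool's axes at that moment; what a row does not reach only later rows make up. A row lasts 1/10 s, in which the tool goes at most 50 mm and 8.59 degrees, less where a joint would pass 70% of its speed; a pose out of reach is approached as far as the arm can. A call with a gripper value outside its range is refused whole. The fingers move at their own pace and stop on an object; the grip force is fixed at half the most. Time passes only in rows, so rows that repeat a pose let the fingers close. It gives the time, the measured TCP pose, the force, the opening and the grip force at its end, in the units of the state.
- arm.read_state(): the state, without advancing time (a new reading comes with each control period).
- arm.get_image(name): name is "scene" or "side" or "wrist"; returns the picture (420x560x3 uint8, blue, green, red); there is no depth.
- arm.camera_params(name): a dict with "fov_y" (degrees; the focal length in pixels is half the picture's height over the tangent of half this angle, whatever the lens; pixels are square), "cx", "cy" (the principal point, pixels), "rvec" (rotation vector, rad) and "tvec" (3), from world to camera coordinates, as OpenCV has them; the wrist camera has in their place "tool_from_camera" (4x4, takes a point from camera to tool coordinates, whose origin is the TCP and whose axes are the flange's). Camera axes: x right, y down, z forward; pixel columns grow to the right and rows downward; lengths in mm; the calibration is good to about 2 mm. A picture is of the moment at which its call begins: read the wrist's pose just before it. camera_params takes no time and is no camera call.
- arm.job_done(): hands the job in; it is judged then, once.
The state is a dict: "clock": time; "joints": joint angles; "joint_vel": joint speeds; "joint_efforts": joint torques, N m; "position": TCP position; "ee_rot": TCP orientation; "contact_force": force on the tool from outside, world axes, zero at the start; "wrist_torque": the same for the moment, N m; "gripper_width": finger opening in mm; "grasp_force": force on a finger pad.
Only numpy, scipy, OpenCV 4.12 (cv2) and the standard library are available. Lean on these libraries where they do the work, as an engineer would, in place of code of your own. Each camera call takes 0.05 s, during which the arm holds its last target. There are 200 camera calls.

## Task

Load the fresh label roll on the bench roll holder: set it on the hub with its lipped side up, as it lies, and push it straight down until both spring hooks have snapped over the core's lip and the roll sits flush on the turntable. Feel for the click, pushing no harder than about 20 N, and stop pushing as soon as it comes: the turntable gives on its spring, and its spindle must not be driven down towards the hard stop below. Then swing the brake arm in until its rubber roller rests against the roll, let go, and leave the other things on the bench alone.

Things in the scene. Friction and masses are not known exactly. Their poses are not given: they have to be found in the camera images.
- label_roll: White label roll lying flat: 64 mm across, 30 mm high, 90 g. Grey plastic core, bore 48 mm; at its top edge only, an inward lip 3 mm thick leaves a 40 mm opening. Origin: centre of the underside. It drops freely over the hub to 13 mm above the turntable's face, where lip meets barbs; then 10 to 19 N until the lip snaps under both ledges and the push drops by 3 N or more.
- holder: Roll holder screwed to the bench: grey base plate 124 (x) by 176 (y) mm, top at 9 mm, with a 20 mm high round housing under the turntable. Origin: on the table under the turntable's axis; the plate reaches from -63 to +113 mm in its y and +-62 mm in its x. The brake's pivot post stands at y = +88 mm; the brake arm swings on its -x side.
- turntable: Round metal turntable, 84 mm across, turning freely. Origin: on its axis on its top face, where the roll's underside must rest; 42 mm above the table. It rides on a spring: pressed with more than 3 N it gives straight down, at about 23 N it would meet a hard stop; it comes back up when the push ends. A locating boss (45.6 mm across, 4.5 mm high) fits the roll's bore.
- hub_top (a point): Top of the split hub on the turntable's axis, 41 mm above its face, unloaded 83 mm above the table. Two fixed grey ribs (36 mm across, sloped in above 30 mm) and, square to them, two black cantilever hooks: barbs 45.6 mm across at their ledges (31.5 mm above the face), sloping in to 33 mm at their tips (50 mm above it). A lip pushed under the ledges is held with 1.5 mm of play.
- brake (a joint): Brake arm, a hinge with an upright axis at the pivot post; rad, 0 = swung fully open, growing as it closes (counterclockwise seen from above); starts between 0 and 0.35. At 1.75 the arm would point from the pivot straight at the turntable's axis; its roller (18 mm across) meets a roll that is home at about 1.27. Stiff pivot: it stays where it is left; 2 N at the knob moves it.
- brake_knob (a point): Top of the black knob (13 mm across, 24 mm high, upright) that stands above the roller at the free end of the brake arm, 78 mm from the pivot. The knob's top is 104 mm above the table, its foot 80 mm; the steel arm and rubber roller below it reach down to 44 mm. With the arm closed the knob stands 41 mm from the turntable's axis.
- tape_roll: Roll of tan tape, 96 mm across, 25 mm high: a bystander, leave it alone. Origin: centre of the underside.
- timer: Kitchen timer with a round knob, 62 x 62 x 51 mm: a bystander, leave it alone. Origin: centre of the underside.
- marker: Marker pen, 135 mm long, 17 mm thick, along its y axis: a bystander, leave it alone. Origin: centre of the underside.
- scraper: Stiff scraper, 217 mm long, 60 mm wide, 21 mm high: a bystander, leave it alone. Origin: centre of the underside.
There are look-alikes about, which are no part of the job. What is shaped like the label_roll but orange or turquoise is not meant.

How it is judged (in metres and radians):
On the way, in this order (a step that is already met when the one before it is completed fails the run):
1. The label roll is snapped on: flush on the turntable under both hooks (z of label_roll in the frame of turntable between -0.003 and 0.0012 m and horizontal distance between label_roll and turntable below 0.003 m and angle between label_roll's own z axis and vertical below 0.03 rad), for 0.3 s.
2. The brake's roller rests against the roll (value of joint brake above 1.21 rad), for 0.2 s.
At the end, for the whole second after the job is handed in: The label roll lies flush on the turntable (underside within 1.2 mm of its face), centred within 3 mm, level within 0.03 rad, held under both hooks and at rest; the brake arm is closed to at least 1.21 rad, its roller against the roll or within about 3 mm of it (all of step 1 and value of joint brake above 1.21 rad and linear speed of label_roll below 0.02 m/s); the robot touches nothing.
It fails at once if The roll is driven on down after it has clicked (seated, and pushed more than 12.5 mm down the spring, about 18 N) (z of label_roll in the frame of turntable below 0.0015 m and height (world z) of turntable below 0.0295 m).
It fails at once if The turntable is rammed down to its hard stop (15.5 mm below its rest) (height (world z) of turntable below 0.0265 m).
It fails at once if The roll is forced against the holder (contact forces over 45 N in all) (contact force between label_roll and holder above 45 N).
It fails at once if A bystander is moved by more than 15 mm (distance of any of tape_roll, timer, marker, scraper from where it was at the start of the episode above 0.015 m).
It also fails if it takes over 69 s, if anything falls off the work surface, if the arm or the gripper's body presses on something with over 40 N, if the wrist force passes 120 N, or if a joint passes its speed limit or range.

## Working session

There is one attempt and no reset: what is moved stays moved. The work goes in short steps, Python scripts to look and compute and a tool call to move; the robot and the scene stay as the last step left them, time stands still between calls to the robot, and variables do not carry over. Pictures are saved under pics/ and viewed, at most 10 in all, crops included, and the job is handed in when it is done.

Besides the shell and the picture viewer there is one more tool, called after "Request:" as a command line: name --pt "numbers of a row" for each row, then --argument value for the rest. drive_tool: Moves the arm, as the interface text tells. Its arguments: {"type":"object","properties":{"targets":{"type":"array","items":{"type":"array","items":{"type":"number"}}}},"required":["targets"]}

```bash
mkdir -p pics; python3 - <<'E'
from bench import arm
import cv2,numpy as np
s=arm.read_state();print(s['clock'],s['position'],s['ee_rot'],s['gripper_width'],s['contact_force'])
ims=[arm.get_image(n) for n in("scene","side")]
for n,i in zip(("scene","side"),ims):
    cv2.imwrite(f"pics/{n}0.png",i);print(arm.camera_params(n))
print(arm.camera_params("wrist"))
E
```

```text
0.0 [ 209.29772635 -588.25237501  207.92030737] [-1.69958614e-01  9.85450598e-01  1.06700465e-03 -2.25299488e-04] 85.37905606254162 [ 0.71954327 -0.04754406 -0.53201509]
{'fov_y': 48.48467714998864, 'cx': 283.4731041578771, 'cy': 210.17699330550656, 'rvec': array([ 0.81665685, -2.59789743,  1.05464082]), 'tvec': array([ 439.27721199,  284.81171015, 1096.65357263])}
{'fov_y': 42.58472389254496, 'cx': 278.5806933221813, 'cy': 200.1528210739491, 'rvec': array([ 1.94822051, -0.14593207,  0.06037024]), 'tvec': array([-562.40675005,  113.60014553, 1306.52825171])}
{'fov_y': 63.217037528989025, 'cx': 280.8287536696908, 'cy': 212.00887368516229, 'tool_from_camera': array([[-4.10874283e-04, -9.51960775e-01, -3.06219714e-01,
         7.92271459e+01],
       [ 9.99999702e-01, -1.90886858e-04, -7.48342934e-04,
         1.12719410e+00],
       [ 6.53939801e-04, -3.06219930e-01,  9.51960570e-01,
        -1.64351278e+02],
       [ 0.00000000e+00,  0.00000000e+00,  0.00000000e+00,
         1.00000000e+00]])}
```

View pics/scene0.png

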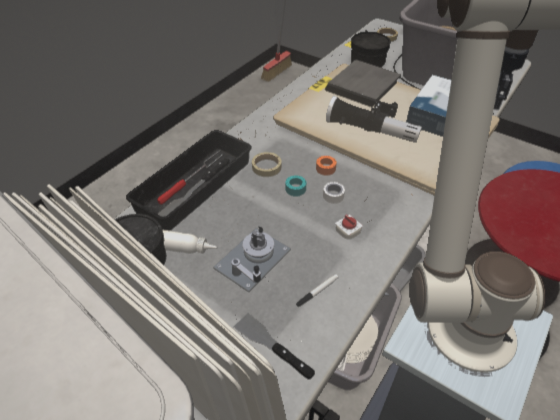

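View pics/side0.png

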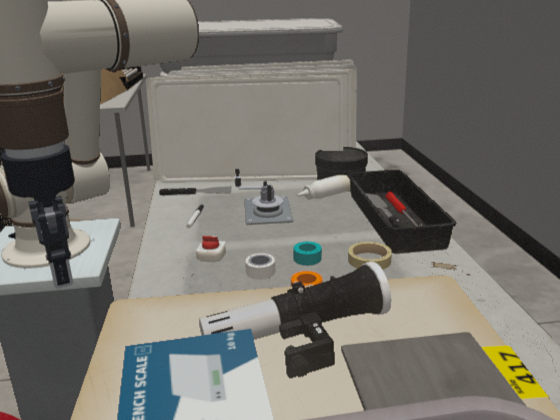

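Candidates shaped like the label roll are, in the scene view, white at (334,190), turquoise at (296,184), orange at (326,164) and the tan tape at (267,163). I choose the white one, which is at (260,265) in the side view. The holder is at (258,245) in scene and (268,205) in side, with the brake towards (257,270). Next I check close crops and cast rays.

```bash
cat > h.py <<'E'
import cv2,numpy as np
from bench import arm
from scipy.spatial.transform import Rotation as R
H=210.
def cam(n,s=None):
    p=arm.camera_params(n);f=H/np.tan(np.radians(p['fov_y']/2))
    K=np.array([[f,0,p['cx']],[0,f,p['cy']],[0,0,1]])
    if n!='wrist':
        Rm=cv2.Rodrigues(p['rvec'])[0];return K,Rm.T,-Rm.T@p['tvec']
    T=p['tool_from_camera'];Rt=R.from_quat(s['ee_rot']).as_matrix()
    return K,Rt@T[:3,:3],Rt@T[:3,3]+s['position']
def ray(n,uv,s=None):
    K,Rw,c=cam(n,s);return c,Rw@np.linalg.inv(K)@np.array([*uv,1.])
def plane(n,uv,z,s=None):
    c,d=ray(n,uv,s);return c+d*(z-c[2])/d[2]
def proj(n,P,s=None):
    K,Rw,c=cam(n,s);q=K@(Rw.T@(np.array(P,float)-c));return q[:2]/q[2]
def tri(a,b):
    (c1,d1),(c2,d2)=a,b
    d1=d1/np.linalg.norm(d1);d2=d2/np.linalg.norm(d2)
    t=np.linalg.lstsq(np.c_[d1,-d2],c2-c1,rcond=None)[0]
    p,q=c1+t[0]*d1,c2+t[1]*d2;return (p+q)/2,np.linalg.norm(p-q)
E
python3 - <<'E'
from h import *
a=cv2.imread('pics/scene0.png');b=cv2.imread('pics/side0.png')
c=cv2.resize(a[155:295,200:360],None,fx=4,fy=4,interpolation=2)[:,:400*2]
d=cv2.resize(b[155:295,180:340],None,fx=4,fy=4,interpolation=2)
cv2.imwrite('pics/c1.png',c);cv2.imwrite('pics/c2.png',d)
print('roll',plane('scene',(334,190),30),plane('side',(260,260),30))
print('tt',plane('scene',(258,245),42),plane('side',(267,207),42))
E
```

```text
roll [ 494.21942484 -204.53479531   30.        ] [ 499.74091407 -215.48842534   30.        ]
tt [545.08622951 102.78700405  42.        ] [544.47616136  45.91227248  42.        ]
```

View pics/c1.png

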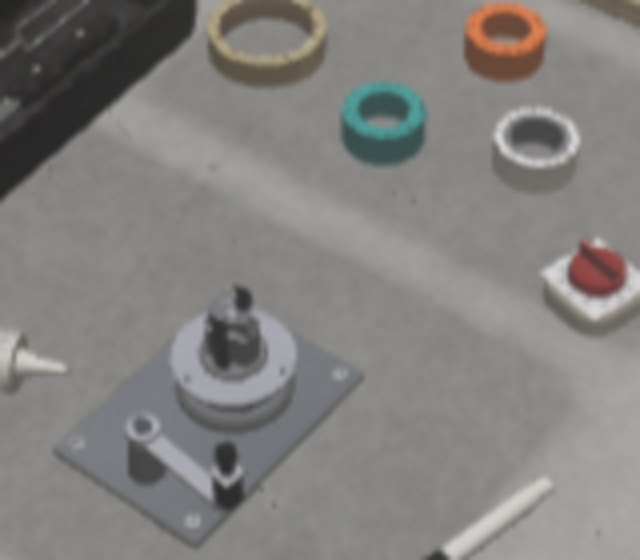

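View pics/c2.png

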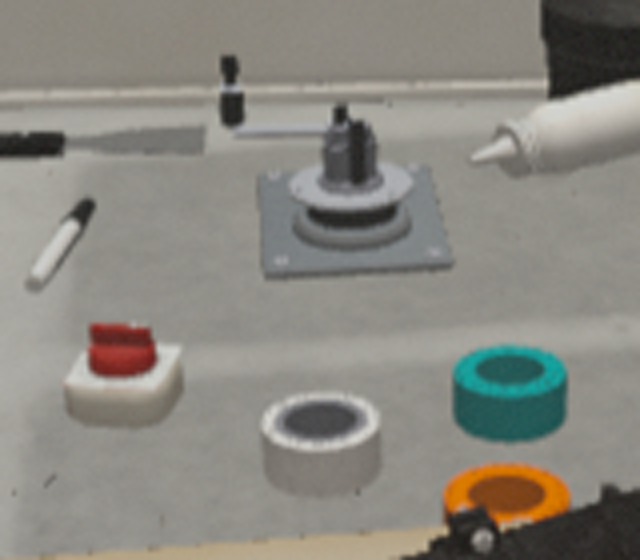

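The crops show the white roll's top ring at c1 (536,139), which is scene (334,190). Its grey core and lip face up, and the turquoise and orange rolls stand apart. The turntable disc is centred at scene (258.5,244) and side (268,202), and the brake knob at c1 (226,450) / c2 (229,60) points to -x.

```bash
python3 - <<'E'
from h import *
f=lambda x,y:(200+x/4,155+y/4)
g=lambda x,y:(180+x/4,155+y/4)
for n,a,b in [('roll',f(536,139),g(321,420)),('tt',f(234,357),g(351,187)),('knob',f(226,447),g(229,58)),('turq',f(384,110),g(510,370)),('timer',f(597,262),g(124,327))]:
    p,e=tri(ray('scene',a),ray('side',b));print(n,p.round(),e.round(1),plane('scene',a,30)[:2].round(),plane('scene',a,42)[:2].round())
for n,u in [('post',(143,425))]: print(n,plane('scene',f(*u),70).round())
s=arm.read_state();Rt=R.from_quat(s['ee_rot']).as_matrix();print(Rt.round(3))
E
```

```text
roll [ 499. -210.   26.] 4.1 [ 495. -205.] [ 489. -194.]
tt [551.  96.  36.] 2.9 [552.  92.] [546. 100.]
knob [479. 195.  99.] 2.1 [511. 155.] [505. 162.]
turq [ 609. -171.   26.] 3.7 [ 605. -167.] [ 598. -156.]
timer [ 395. -111.   43.] 6.6 [ 396. -122.] [ 392. -112.]
post [544. 194.  70.]
[[-0.942 -0.335 -0.001]
 [-0.335  0.942  0.002]
 [ 0.     0.002 -1.   ]]
```

Request:
drive_tool --pt "-1 -40 26 0 0" --pt "-1 -80 53 0 0" --pt "-1 -120 79 10 0" --pt "-1 -160 105 20 0" --pt "-1 -200 132 30 0" --pt "-1 -240 158 40 0" --pt "-1 -280 184 50 0" --pt "-1 -320 210 60 0" --pt "-1 -360 237 65 0" --pt "-1 -399 263 70 0" --pt "-1 -399 263 70 0" --pt "-1 -399 263 70 0"

```text
clock: 1.3
position: [497.3, -206.2, 138.4]
ee_rot: [-0.171, 0.985, 0.0, -0.001]
contact_force: [-0.3, -0.8, 0.3]
gripper_width: 85.7
grasp_force: 0.0
```

```bash
python3 - <<'E'
from h import *
s=arm.read_state();im=arm.get_image('wrist');cv2.imwrite('pics/w1.png',im)
print(s['clock'],s['position'],proj('wrist',(497,-207,30),s))
E
```

```text
1.3 [ 497.34737177 -206.2234576   138.38780888] [278.88412806 201.7656751 ]
```

View pics/w1.png

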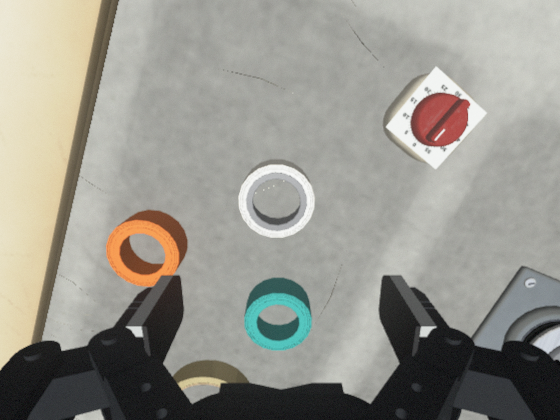

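The wrist view shows the white roll at (277,200), within 2 px of the prediction. Turquoise is at (278,315), orange at (143,252) and the timer at (440,118). I'll refine the position with an ellipse fit.

```bash
cat >> h.py <<'E'
def refine(im,c,win=55,lo=200):
    x,y=map(int,c);m=np.zeros(im.shape[:2],np.uint8)
    sub=im[y-win:y+win,x-win:x+win];m[y-win:y+win,x-win:x+win]=((sub.min(2)>lo)*255)
    m=cv2.morphologyEx(m,cv2.MORPH_CLOSE,np.ones((3,3)))
    k=max(cv2.findContours(m,cv2.RETR_EXTERNAL,2)[0],key=cv2.contourArea);return cv2.fitEllipse(cv2.convexHull(k))
E
python3 - <<'E'
from h import *
im=cv2.imread('pics/w1.png');s=arm.read_state()
e=refine(im,(277,200));print(e)
p=plane('wrist',e[0],30,s);print(p)
K,_,c=cam('wrist',s);print('diam',np.mean(e[1])/K[0,0]*np.linalg.norm(p-c))
Rt=R.from_quat(s['ee_rot']).as_matrix();print(Rt.T@(np.array([p[0],p[1],5])-s['position']))
E
```

```text
((276.045166015625, 200.76321411132812), (73.15962219238281, 76.08831787109375), 91.63951873779297)
[ 496.55489863 -210.36396168   30.        ]
diam 62.08648778898825
[  1.21903648  -3.07532231 133.60251559]
```

Request:
drive_tool --pt "-1 1 -3 35 0" --pt "-1 1 -3 70 0" --pt "-1 1 -3 100 0" --pt "-1 1 -3 120 0" --pt "-1 1 -3 129 0" --pt "-1 1 -3 133 0" --pt "-1 1 -3 133 0" --pt "-1 1 -3 133 0"

```text
clock: 2.15
position: [498.1, -210.9, 7.2]
ee_rot: [-0.17, 0.985, -0.0, 0.001]
contact_force: [0.4, -0.0, -0.1]
gripper_width: 85.1
grasp_force: 0.0
```

Request:
drive_tool --pt "0.3 0 0 0 0" --pt "0.3 0 0 0 0" --pt "0.3 0 0 0 0" --pt "0.3 0 0 0 0" --pt "0.3 0 0 0 0" --pt "1 0 0 0 0" --pt "1 0 0 0 0" --pt "1 0 0 0 0"

```text
clock: 2.95
position: [497.0, -210.3, 5.8]
ee_rot: [-0.17, 0.985, 0.0, -0.0]
contact_force: [0.6, 0.4, 0.1]
gripper_width: -0.0
grasp_force: 0.0
```

```bash
python3 - <<'E'
from h import *
s=arm.read_state();a=arm.get_image('wrist');b=arm.get_image('side')
cv2.imwrite('pics/w2.png',np.hstack([cv2.resize(a,(440,330)),cv2.resize(b[200:320,180:310],(357,330))]))
print(s['gripper_width'],proj('wrist',s['position'],s))
E
```

```text
-0.023544051381062844 [278.96297705 259.3899919 ]
```

View pics/w2.png

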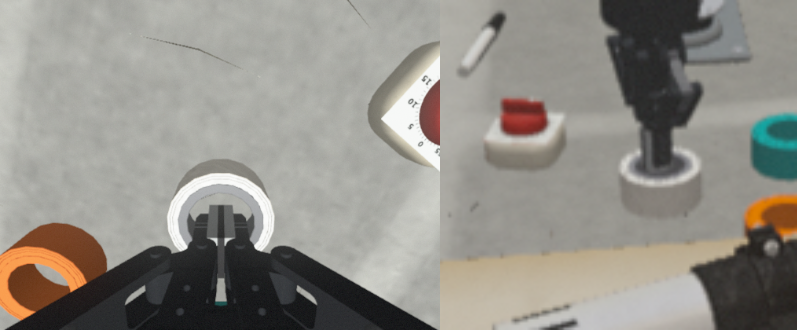

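```bash
python3 - <<'E'
from h import *
s=arm.read_state();a=arm.get_image('wrist');b=arm.get_image('scene')
cv2.imwrite('pics/w3.png',a);print(s['position'],s['contact_force'],s['joints'])
e=refine(a,(280,276),85);print(e)
for z in(0,30):print(z,proj('wrist',(496.5,-210.4,z),s),'expected px diam',64*340/np.linalg.norm(np.array([496.5,-210.4,z])-cam('wrist',s)[2]))
cv2.imwrite('pics/w4.png',np.hstack([cv2.resize(b[140:230,280:400],(480,360),interpolation=2),cv2.resize(a[180:360,200:360],(320,360))]))
# roll in scene moved?
E
```

```text
[ 497.03283168 -210.37712698    5.71818355] [-0.29342833  0.04925508  0.28907825] [-9.98757221e-02  4.79820299e-01 -4.41716571e-01 -1.56438564e-04
 -6.49995198e-01 -1.12906578e+00]
((280.6860046386719, 280.2905578613281), (120.51077270507812, 136.4322967529297), 90.07604217529297)
0 [279.30616837 253.94625146] expected px diam 116.10961567768797
30 [279.01341731 281.42680757] expected px diam 135.43269031647083
```

View pics/w4.png

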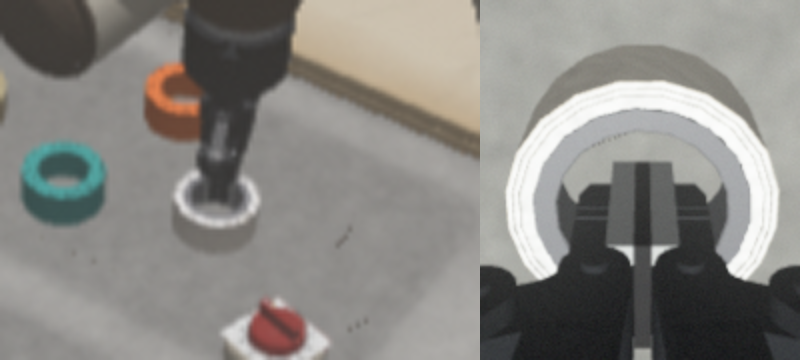

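The roll hasn't moved: its ellipse is at (281,280), where (279,281) was predicted. The shut fingers ended over or in the bore without touching it, so the real fingertips seem to sit well behind the stated TCP. I'll back out, reopen, and measure the tip depth from the pad spacing before trying again.

Request:
drive_tool --pt "1 0 0 -20 0" --pt "1 0 0 -30 0" --pt "-1 0 0 -30 0" --pt "-1 0 0 -30 0" --pt "-1 0 0 -30 0" --pt "-1 0 0 -30 0" --pt "-1 0 0 -30 0" --pt "-1 0 0 -30 0" --pt "-1 0 0 -30 0"

```text
clock: 4.05
position: [497.3, -210.4, 35.9]
ee_rot: [-0.17, 0.985, 0.0, -0.0]
contact_force: [-0.2, -0.0, 0.3]
gripper_width: 85.4
grasp_force: 0.0
```

```bash
python3 - <<'E'
from h import *
s=arm.read_state();a=arm.get_image('wrist');cv2.imwrite('pics/w5.png',a)
print(s['position'],s['gripper_width'],refine(a,(280,245),75))
d=a.max(2)<115
for r in range(262,345,6):
    x=np.where(d[r,:280])[0];y=np.where(d[r,280:])[0]
    print(r,x[x<260].max() if len(x) else None, 280+y.min() if len(y) else None, a[r,120:200:10].max(1))
w=s['gripper_width']/2
for h in(0,13,25,37):
  for dx in(11,-11):
    print(h,dx,proj('wrist',s['position']+R.from_quat(s['ee_rot']).as_matrix()@np.array([dx,w,-h]),s).round())
E
```

```text
[ 497.29230626 -210.44369688   35.85531266] 85.38367796650655 ((281.04071044921875, 253.486083984375), (105.45660400390625, 115.2843246459961), 90.34652709960938)
262 256 307 [162 164 164 166 171 166 164 159]
268 259 295 [115 154 167 168 168 161 162 164]
274 259 280 [115 113 164 169 169 154 162 163]
280 259 280 [112 109 111 167  94  65  72 163]
286 181 280 [110 111 108 148  91  46  45 160]
292 181 380 [108 108  70  86  95  43  46 164]
298 182 380 [106 108  44  91  44  42  45 159]
304 182 379 [238  63  51  92  39  34  44 162]
310 183 379 [244  47  91  85  40  39  45 167]
316 182 379 [195  42  88  37  38  36  44 168]
322 180 381 [ 42  87  86  40  33  39  41 161]
328 178 384 [ 38 214 220  33  35  33 162 159]
334 175 387 [ 35  35 218  33  36  34 167 161]
340 172 389 [ 29  35  30  30  32  34 167 166]
0 11 [361. 240.]
0 -11 [358. 278.]
13 11 [367. 250.]
13 -11 [364. 291.]
25 11 [373. 262.]
25 -11 [370. 304.]
37 11 [381. 274.]
37 -11 [376. 320.]
```

The pad's tip corner shows at (380,277), which matches a tip 37 mm behind the stated TCP when open, where 13 mm was stated. The real tips are therefore about 24 mm higher than the reading, and about 31 mm higher at 64 mm opening. I'll go lower in stages and watch the force.

Request:
drive_tool --pt "-1 0 0 15 0" --pt "-1 0 0 30 0" --pt "-1 0 0 40 0" --pt "-1 0 0 46 0" --pt "-1 0 0 48 0" --pt "-1 0 0 48 0"

```text
clock: 4.7
position: [497.5, -210.5, -12.0]
ee_rot: [-0.17, 0.985, -0.0, -0.0]
contact_force: [-0.5, 0.6, 0.2]
gripper_width: 85.2
grasp_force: 0.0
```

Request:
drive_tool --pt "-1 0 0 5 0" --pt "-1 0 0 10 0" --pt "-1 0 0 12 0" --pt "-1 0 0 12 0" --pt "-0.7 0 0 12 0" --pt "-0.7 0 0 12 0" --pt "-0.7 0 0 12 0"

```text
clock: 5.4
position: [497.5, -210.5, -23.8]
ee_rot: [-0.17, 0.985, -0.0, 0.0]
contact_force: [0.6, -0.2, -0.2]
gripper_width: 72.5
grasp_force: 0.0
```

Request:
drive_tool --pt "-0.5 0 0 0 0" --pt "-0.5 0 0 0 0" --pt "1 0 0 0 0" --pt "1 0 0 0 0" --pt "1 0 0 0 0" --pt "1 0 0 0 0"

```text
clock: 6.0
position: [497.5, -210.5, -23.4]
ee_rot: [-0.17, 0.985, -0.0, 0.0]
contact_force: [-0.9, 0.9, 5.7]
gripper_width: 63.0
grasp_force: 66.3
```

```bash
python3 - <<'E'
from h import *
s=arm.read_state();a=arm.get_image('wrist');cv2.imwrite('pics/w6.png',a)
print(s['position'],s['gripper_width'],s['grasp_force'],s['contact_force'])
try:
  e=refine(a,proj('wrist',(496.5,-210.4,30),s),88);print(e,proj('wrist',(496.5,-210.4,30),s))
except Exception as x:print(x)
Rt=R.from_quat(s['ee_rot']).as_matrix()
for h in(24,28,32,36):print(h,proj('wrist',s['position']+Rt@np.array([11,32,-h]),s).round())
E
```

```text
[ 497.5101799  -210.46151034  -23.39007913] 63.01915085094063 66.29563453956507 [-0.9024271   0.88386988  5.66207008]
((280.9786071777344, 316.6730041503906), (141.30426025390625, 164.5883026123047), 90.06112670898438) [279.138728   318.83321434]
24 [349. 261.]
28 [351. 265.]
32 [353. 269.]
36 [355. 273.]
```

View pics/w6.png

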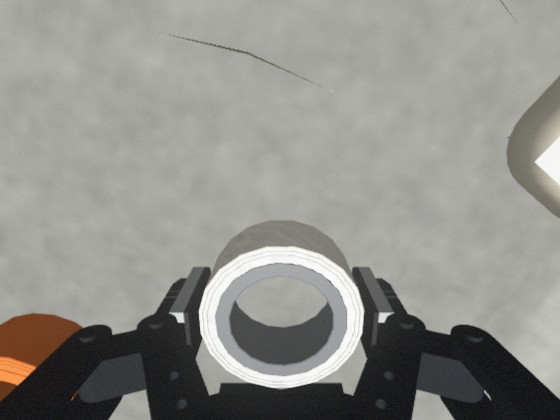

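The roll is gripped level and centred between the pads, with its ring centred at (281,317) and a grip force of 66 N. Now I lift it and carry it to a viewing pose beside the holder.

Request:
drive_tool --pt "1 0 0 -20 0" --pt "1 0 0 -50 0" --pt "1 0 0 -85 0" --pt "1 0 0 -115 0" --pt "1 -20 24 -134 0" --pt "1 -45 54 -134 0" --pt "1 -75 90 -134 0" --pt "1 -105 126 -134 0" --pt "1 -135 161 -134 0" --pt "1 -165 197 -134 0" --pt "1 -195 233 -134 0" --pt "1 -220 263 -134 0"

```text
clock: 7.25
position: [616.6, 113.4, 109.2]
ee_rot: [-0.171, 0.985, 0.0, -0.0]
contact_force: [0.9, 0.2, -0.0]
gripper_width: 63.1
grasp_force: 66.1
```

Request:
drive_tool --pt "1 -10 12 0 0" --pt "1 -10 12 0 0" --pt "1 -10 12 0 0" --pt "1 -10 12 0 0"

```text
clock: 7.65
position: [621.1, 124.3, 109.7]
ee_rot: [-0.169, 0.986, -0.0, -0.001]
contact_force: [-0.5, -0.3, -1.1]
gripper_width: 63.0
grasp_force: 66.1
```

```bash
python3 - <<'E'
from h import *
s=arm.read_state();a=arm.get_image('wrist');cv2.imwrite('pics/w7.png',a)
print(s['clock'],s['position'],s['ee_rot'],s['gripper_width'],s['contact_force'])
print('tt pred',proj('wrist',(548,98,42),s),proj('wrist',(548,98,83),s))
try:
  print(refine(a,(281,317),88))
except Exception as x:print(x)
E
```

```text
7.65 [621.14298372 124.34095505 109.68131489] [-1.69342626e-01  9.85557026e-01 -9.77143255e-05 -6.43814142e-04] 62.98386256802753 [-0.45170865 -0.2742174  -1.11222671]
tt pred [278.6839915  104.79458517] [278.1766563  105.23599114]
((286.35772705078125, 322.1186218261719), (147.20668029785156, 176.98985290527344), 116.14501953125)
```

View pics/w7.png

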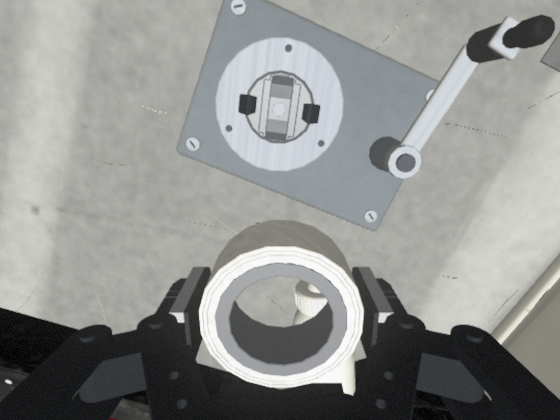

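The picture shows the turntable centred near (280,104), with the hub and hooks at (248,104) and (311,113). The knob is at (530,32) and the pivot at (405,160), and the held roll is level. I'll fit the disc and compute the offset within this one camera.

```bash
python3 - <<'E'
from h import *
a=cv2.imread('pics/w7.png');s=arm.read_state()
g=cv2.cvtColor(a,6);print(g[104,205:360:8],g[30:180:8,285])
best=[]
for lo in(165,175,185):
    m=np.zeros_like(g);m[20:190,195:365]=(g[20:190,195:365]>lo)*255
    m=cv2.morphologyEx(m,cv2.MORPH_OPEN,np.ones((5,5)))
    k=max(cv2.findContours(m,0,2)[0],key=cv2.contourArea);e=cv2.fitEllipse(cv2.convexHull(k));print(lo,e)
    p=plane('wrist',e[0],42,s);print('tt',p,'diam',max(e[1])/341*np.linalg.norm(p-cam('wrist',s)[2]))
Rt=R.from_quat(s['ee_rot']).as_matrix()
print('pivot',plane('wrist',(405,160),75,s),'knob top',plane('wrist',(530,32),104,s))
# roll in tool coords
s6=dict(s);s6['position']=np.array([497.51,-210.46,-23.4])
c=plane('wrist',(280.98,316.67),30,s6);r=Rt.T@(c-s6['position']);print('roll in tool',r)
K=cam('wrist',s)[0];
for e in [(147,177)]:pass
rw=s['position']+Rt@r;print('roll now',rw,'shift tool (x,y):',(Rt.T@(np.array([p[0],p[1],0])-rw))[:2])
E
```

```text
[151 154 211 211 217  58  57 161 165 215 205 204 206  70 165 209 216 212
 150 147] [144 200 154 217 219 206 108 158 152 206 197 198 155 109 128 212 212 216
 153]
165 ((278.9173889160156, 103.94649505615234), (128.3048553466797, 134.66055297851562), 178.09783935546875)
tt [547.67241596  97.9267053   42.        ] diam 91.76687493320709
175 ((278.848876953125, 103.86119079589844), (127.79856872558594, 133.68179321289062), 179.91151428222656)
tt [547.63743526  97.86726222  42.        ] diam 91.09991140427931
185 ((278.96624755859375, 103.87001037597656), (126.73015594482422, 133.11550903320312), 178.34478759765625)
tt [547.61718906  97.94090911  42.        ] diam 90.7138346331686
pivot [552.39505653 177.96284808  75.        ] knob top [480.80822672 194.11588498 104.        ]
roll in tool [  1.87470059   1.08018573 -53.39865836]
roll now [619.23438182 124.68823525 163.36360304] shift tool (x,y): [76.31756977 -1.31362957]
```

```bash
cat >> h.py <<'E'
def circ(n,ec,z,r,s):
    "centre of a level circle of radius r at height z whose ellipse centre is ec"
    u=np.array(ec,float);t=np.linspace(0,2*np.pi,60)
    for _ in range(4):
        p=plane(n,u,z,s)
        e=cv2.fitEllipse(np.array([proj(n,p+[r*np.cos(a),r*np.sin(a),0],s) for a in t],np.float32))
        u=u+np.array(ec)-np.array(e[0])
    return plane(n,u,z,s),e
E
python3 - <<'E'
from h import *
s=arm.read_state();Rt=R.from_quat(s['ee_rot']).as_matrix()
p,e=circ('wrist',(278.9,103.9),42,42,s);print('tt',p,e[1])
s6=dict(s);s6['position']=np.array([497.51,-210.46,-23.4])
c,e=circ('wrist',(280.98,316.67),30,32,s6);r=Rt.T@(c-s6['position']);print('roll in tool',r,e[1])
rw=s['position']+Rt@r;print((Rt.T@(np.array([p[0],p[1],0])-rw))[:2])
E
```

```text
tt [549.93682837  98.70988169  42.        ] (129.17471313476562, 135.2802734375)
roll in tool [ -0.53099723   1.07414615 -53.4004256 ] (144.16714477539062, 168.40992736816406)
[76.2799852  -1.35671618]
```

Request:
drive_tool --pt "1 25 -0.5 0 0" --pt "1 50 -1 0 0" --pt "1 70 -1.4 0 0" --pt "1 76.3 -1.4 0 0" --pt "1 76.3 -1.4 0 0" --pt "1 76.3 -1.4 15 0" --pt "1 76.3 -1.4 30 0" --pt "1 76.3 -1.4 34 0" --pt "1 76.3 -1.4 34 0" --pt "1 76.3 -1.4 34 0" --pt "1 76.3 -1.4 34 0"

```text
clock: 8.8
position: [551.2, 99.1, 76.8]
ee_rot: [-0.17, 0.985, 0.0, 0.001]
contact_force: [-0.2, -0.1, -1.4]
gripper_width: 62.9
grasp_force: 66.1
```

```bash
python3 - <<'E'
from h import *
s=arm.read_state();a=arm.get_image('wrist');b=arm.get_image('side');c=arm.get_image('scene')
print(s['clock'],s['position'],s['contact_force'])
f=lambda i,x,y,w,h:cv2.resize(i[y:y+h,x:x+w],(400,300),interpolation=2)
o=np.vstack([np.hstack([f(a,200,230,160,120),f(b,218,150,100,75)]),np.hstack([f(c,208,195,100,75),f(a,0,0,560,420)])])
cv2.imwrite('pics/w8.png',o)
for z in(83,92):print(proj('wrist',(549.9,98.7,z),s))
E
```

```text
8.8 [551.23449231  99.08955826  76.75923082] [-0.21339281 -0.06487215 -1.4496595 ]
[279.0424203  262.29449378]
[278.93757879 270.59283592]
```

View pics/w8.png

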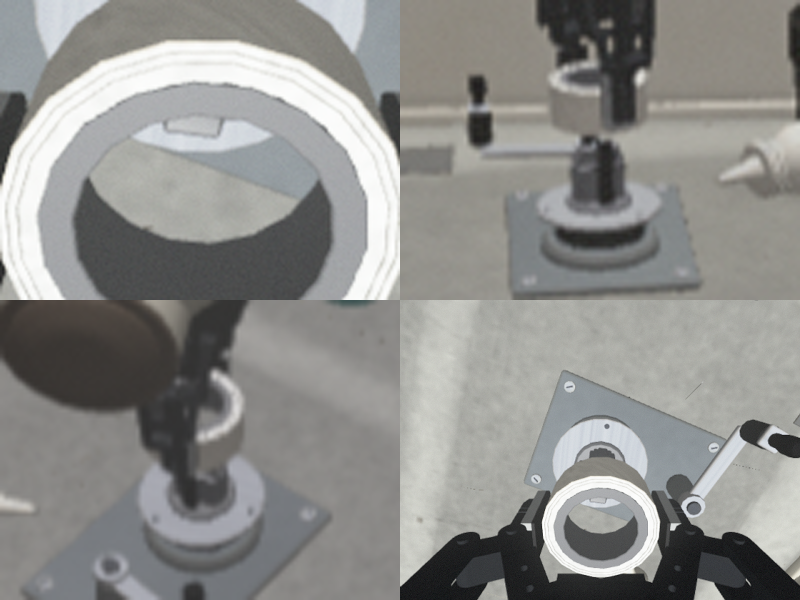

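Last picture: the roll hangs level over the hub. In the side inset it is at column 600 against the hub's 598, and the hub's rib end shows inside the bore. I lower it in stages and check the force.

Request:
drive_tool --pt "1 0 0 3 0" --pt "1 0 0 6 0" --pt "1 0 0 9 0" --pt "1 0 0 12 0" --pt "1 0 0 15 0" --pt "1 0 0 18 0" --pt "1 0 0 18 0"

```text
clock: 9.65
position: [550.1, 98.7, 57.4]
ee_rot: [-0.17, 0.985, -0.0, -0.001]
contact_force: [0.8, 0.2, -1.0]
gripper_width: 62.9
grasp_force: 66.1
```

Request:
drive_tool --pt "1 0 0 3 0" --pt "1 0 0 6 0" --pt "1 0 0 9 0" --pt "1 0 0 12 0" --pt "1 0 0 14 0" --pt "1 0 0 14 0"

```text
clock: 10.25
position: [550.2, 98.7, 43.6]
ee_rot: [-0.17, 0.985, -0.0, -0.0]
contact_force: [0.1, -0.3, -1.1]
gripper_width: 63.0
grasp_force: 66.1
```

Request:
drive_tool --pt "1 0 0 2 0" --pt "1 0 0 4 0" --pt "1 0 0 6 0" --pt "1 0 0 8 0" --pt "1 0 0 9 0" --pt "1 0 0 9 0"

```text
clock: 10.85
position: [550.3, 98.7, 34.8]
ee_rot: [-0.17, 0.985, -0.0, -0.0]
contact_force: [-0.6, -1.8, -1.7]
gripper_width: 63.0
grasp_force: 66.1
```

Request:
drive_tool --pt "1 0 0 1 0" --pt "1 0 0 2 0" --pt "1 0 0 2 0"

```text
clock: 11.15
position: [550.4, 98.7, 33.0]
ee_rot: [-0.17, 0.985, -0.0, -0.0]
contact_force: [-0.3, -2.6, 0.2]
gripper_width: 62.9
grasp_force: 66.2
```

Request:
drive_tool --pt "1 0 0 1 0" --pt "1 0 0 2 0" --pt "1 0 0 2 0"

```text
clock: 11.45
position: [550.4, 98.7, 30.9]
ee_rot: [-0.17, 0.985, -0.0, -0.0]
contact_force: [-0.0, -2.4, 0.1]
gripper_width: 62.8
grasp_force: 66.3
```

Request:
drive_tool --pt "1 0.3 -1 0 0" --pt "1 0.3 -1 0 0" --pt "1 0.3 -1 0 0"

```text
clock: 11.75
position: [550.6, 98.1, 31.0]
ee_rot: [-0.17, 0.985, 0.0, 0.0]
contact_force: [-0.6, -0.4, 0.9]
gripper_width: 62.6
grasp_force: 66.3
```

Request:
drive_tool --pt "1 0 0 1 0" --pt "1 0 0 2 0" --pt "1 0 0 2 0"

```text
clock: 12.05
position: [550.7, 98.0, 29.3]
ee_rot: [-0.17, 0.985, 0.0, 0.0]
contact_force: [-0.5, -0.5, 3.2]
gripper_width: 62.8
grasp_force: 66.5
```

Request:
drive_tool --pt "1 0 0 1 0" --pt "1 0 0 2 0" --pt "1 0 0 2 0"

```text
clock: 12.35
position: [550.7, 97.9, 27.1]
ee_rot: [-0.17, 0.985, 0.0, 0.0]
contact_force: [-1.6, -0.7, 3.9]
gripper_width: 63.3
grasp_force: 66.6
```

Request:
drive_tool --pt "1 0 0 1 0" --pt "1 0 0 2 0" --pt "1 0 0 2 0"

```text
clock: 12.65
position: [550.7, 97.8, 25.2]
ee_rot: [-0.17, 0.985, -0.0, 0.0]
contact_force: [-2.0, -0.2, 5.8]
gripper_width: 62.9
grasp_force: 66.7
```

Request:
drive_tool --pt "1 0 0 1 0" --pt "1 0 0 2 0" --pt "1 0 0 2 0"

```text
clock: 12.95
position: [550.7, 97.8, 23.4]
ee_rot: [-0.17, 0.985, -0.0, 0.0]
contact_force: [-1.6, -0.4, 7.1]
gripper_width: 63.0
grasp_force: 66.8
```

Request:
drive_tool --pt "1 0.5 0 1 0" --pt "1 0.5 0 2 0" --pt "1 0.5 0 2 0"

```text
clock: 13.25
position: [550.6, 97.8, 21.7]
ee_rot: [-0.17, 0.985, 0.0, 0.001]
contact_force: [-1.5, -0.9, 8.0]
gripper_width: 62.9
grasp_force: 67.0
```

Request:
drive_tool --pt "1 0 0 1 0" --pt "1 0 0 1.5 0" --pt "1 0 0 1.5 0"

```text
clock: 13.55
position: [550.6, 97.8, 20.4]
ee_rot: [-0.17, 0.985, 0.0, 0.001]
contact_force: [-2.3, 0.1, 7.7]
gripper_width: 62.9
grasp_force: 67.1
```

Request:
drive_tool --pt "1 0.4 0 1 0" --pt "1 0.4 0 1 0"

```text
clock: 13.75
position: [550.6, 97.8, 19.6]
ee_rot: [-0.17, 0.985, 0.0, 0.001]
contact_force: [-2.8, 0.4, 10.2]
gripper_width: 62.9
grasp_force: 67.2
```

Request:
drive_tool --pt "1 0 0 1 0" --pt "1 0 0 1 0"

```text
clock: 13.95
position: [550.6, 97.8, 18.7]
ee_rot: [-0.17, 0.985, 0.0, 0.001]
contact_force: [-2.4, -2.4, 10.2]
gripper_width: 62.5
grasp_force: 67.3
```

Request:
drive_tool --pt "1 0 0 1 0" --pt "1 0 0 1 0"

```text
clock: 14.15
position: [550.7, 97.8, 17.9]
ee_rot: [-0.17, 0.985, 0.0, 0.001]
contact_force: [-2.9, -1.5, 12.5]
gripper_width: 62.9
grasp_force: 67.3
```

Request:
drive_tool --pt "1 0.3 0 1 0" --pt "1 0.3 0 1 0"

```text
clock: 14.35
position: [550.7, 97.8, 17.1]
ee_rot: [-0.171, 0.985, 0.0, 0.002]
contact_force: [-1.8, -0.1, 11.7]
gripper_width: 63.2
grasp_force: 67.4
```

Request:
drive_tool --pt "1 0 0 1 0" --pt "1 0 0 1 0"

```text
clock: 14.55
position: [550.7, 97.9, 16.3]
ee_rot: [-0.171, 0.985, 0.0, 0.002]
contact_force: [-3.2, 0.3, 12.9]
gripper_width: 62.7
grasp_force: 67.6
```

Request:
drive_tool --pt "1 0 0 1 0" --pt "1 0 0 1 0"

```text
clock: 14.75
position: [550.8, 97.8, 15.5]
ee_rot: [-0.171, 0.985, 0.0, 0.002]
contact_force: [-3.5, -0.8, 14.7]
gripper_width: 63.0
grasp_force: 67.7
```

Request:
drive_tool --pt "1 0 0 1 0" --pt "1 0 0 1 0"

```text
clock: 14.95
position: [550.8, 97.8, 14.6]
ee_rot: [-0.171, 0.985, 0.0, 0.002]
contact_force: [-3.5, -0.1, 15.8]
gripper_width: 63.1
grasp_force: 67.8
```

Request:
drive_tool --pt "1 0 0 1 0" --pt "1 0 0 1 0"

```text
clock: 15.15
position: [550.8, 97.8, 13.8]
ee_rot: [-0.171, 0.985, 0.0, 0.002]
contact_force: [-3.3, -1.3, 16.4]
gripper_width: 63.0
grasp_force: 67.9
```

Request:
drive_tool --pt "1 0 0 0.5 0" --pt "1 0 0 0.5 0"

```text
clock: 15.35
position: [550.9, 97.8, 13.4]
ee_rot: [-0.171, 0.985, 0.0, 0.002]
contact_force: [-4.2, -0.8, 16.8]
gripper_width: 63.4
grasp_force: 68.0
```

Between 20.4 and 13.4 mm the force rises at exactly the spring rate. The roll is therefore not advancing on the hub and is probably caught on the locating boss, off-centre in +x. I'll ease off, shift and retry.

Request:
drive_tool --pt "1 0 0 -3 0" --pt "1 0 0 -6 0" --pt "1 0 0 -9 0" --pt "1 0 0 -9 0" --pt "1 0 0 -9 0"

```text
clock: 15.85
position: [550.5, 97.8, 21.0]
ee_rot: [-0.17, 0.985, 0.0, 0.001]
contact_force: [-0.4, -0.2, 5.4]
gripper_width: 63.1
grasp_force: 67.1
```

```bash
python3 - <<'E'
from h import *
s=arm.read_state();a=arm.get_image('wrist')
print(s['position'],s['contact_force'],s['wrist_torque'],R.from_quat(s['ee_rot']).as_matrix()[:,2])
e=refine(a,(281,317),88,215);print(e)
m=cv2.imread('pics/w6.png');print(refine(m,(281,317),88,215))
E
```

```text
[550.50792026  97.81716258  20.95548371] [-0.44699067 -0.20585882  5.39709305] [-0.03286474  0.24746183  0.01282008] [ 2.68905577e-03  8.80852101e-04 -9.99995997e-01]
((280.86370849609375, 316.6654968261719), (141.1088104248047, 164.57717895507812), 89.70438385009766)
((280.9260559082031, 316.63177490234375), (140.92376708984375, 164.19979858398438), 89.96109771728516)
```

```bash
python3 - <<'E'
from h import *
from scipy.optimize import least_squares
s=arm.read_state();a=arm.get_image('wrist');cv2.imwrite('pics/w9.png',a)
g=cv2.cvtColor(a,6);Rt=R.from_quat(s['ee_rot']).as_matrix()
zt=40.
c0=np.array([549.9,98.7,zt])
roll,_=circ('wrist',(280.9,316.65),s['position'][2]+53.4,32,s)
pts=[]
for t in np.radians(np.arange(0,360,3)):
    d=Rt@np.array([np.cos(t),np.sin(t),0]);d[2]=0
    rs=np.arange(36,49,.25);px=np.array([proj('wrist',c0+r*d,s) for r in rs])
    if (px<3).any() or (px[:,0]>556).any() or (px[:,1]>416).any():continue
    v=cv2.remap(g,px[:,0].astype(np.float32)[None],px[:,1].astype(np.float32)[None],1)[0].astype(float)
    inn,out=v[:12].mean(),v[-12:].mean()
    if v[:10].min()>185 and 120<out<172 and v[-12:].std()<10:
        i=np.argmax(v<(inn+out)/2);pts.append((np.degrees(t),*(c0+rs[i]*d)[:2]))
pts=np.array(pts);print(len(pts),pts[:,0])
f=least_squares(lambda q:np.hypot(pts[:,1]-q[0],pts[:,2]-q[1])-q[2],[549.9,98.7,42],loss='soft_l1')
f2=least_squares(lambda q:np.hypot(pts[:,1]-q[0],pts[:,2]-q[1])-42,[549.9,98.7],loss='soft_l1')
print(f.x,f.cost,f2.x,f2.cost,'roll',roll)
print('shift tool',Rt.T@(np.array([*f2.x,0])-roll*[1,1,0]))
E
```

```text
Traceback (most recent call last):
  File "h.py", line 17, in proj
    K,Rw,c=cam(n,s);q=K@(Rw.T@(np.array(P,float)-c));return q[:2]/q[2]
           ~~~^^^^^
  File "h.py", line 6, in cam
    p=arm.camera_params(n);f=H/np.tan(np.radians(p['fov_y']/2))
ValueError: time passes only in moves, steps and waits
```

```bash
python3 - <<'E'
t=open('h.py').read().replace("p=arm.camera_params(n);f=","p=cp(n);f=").replace("H=210.","H=210.\nimport functools\ncp=functools.lru_cache(arm.camera_params)",1)
open('h.py','w').write(t)
E
cat > tt.py <<'E'
from h import *
from scipy.optimize import least_squares
import sys
zt=float(sys.argv[1])
s=arm.read_state();a=arm.get_image('wrist');cv2.imwrite('pics/w9.png',a)
g=cv2.cvtColor(a,6);Rt=R.from_quat(s['ee_rot']).as_matrix()
c0=np.array([549.9,98.7,zt])
roll,_=circ('wrist',(280.9,316.65),s['position'][2]+53.4,32,s)
pts=[]
for t in np.radians(np.arange(0,360,3)):
    d=Rt@np.array([np.cos(t),np.sin(t),0]);d[2]=0
    rs=np.arange(36,49,.25);px=np.array([proj('wrist',c0+r*d,s) for r in rs],np.float32)
    if (px<3).any() or (px[:,0]>556).any() or (px[:,1]>416).any():continue
    v=cv2.remap(g,px[:,0][None],px[:,1][None],1)[0].astype(float)
    inn,out=v[:12].mean(),v[-12:].mean()
    if abs(np.degrees(t)-180)>110 and int(np.degrees(t))%15==0: print(int(np.degrees(t)),v[::6].astype(int))
    if v[:10].min()>170 and inn-out>25 and v[-12:].std()<12:
        i=np.argmax(v<(inn+out)/2);pts.append((np.degrees(t),*(c0+rs[i]*d)[:2]))
pts=np.array(pts);print(len(pts),pts[:,0].round() if len(pts) else '')
f=least_squares(lambda q:np.hypot(pts[:,1]-q[0],pts[:,2]-q[1])-q[2],[549.9,98.7,42],loss='soft_l1')
f2=least_squares(lambda q:np.hypot(pts[:,1]-q[0],pts[:,2]-q[1])-42,[549.9,98.7],loss='soft_l1')
print(f.x,f.cost,f2.x,f2.cost,'roll',roll)
print('shift tool',Rt.T@(np.array([*f2.x,0])-roll*[1,1,0]))
E
python3 tt.py 40
```

```text
0 [218 217 218 218 198 119 116 108 152]
45 [217 218 221 220 174 151 150 152 151]
300 [218 223 219 212 161 157 158 157 156]
315 [218 218 220 217 163 159 158 156 156]
330 [221 222 221 224 192 110 159 159 158]
345 [222 221 220 220 204 123 110 141 157]
51 [ 18.  21.  24.  27.  30.  33.  36.  39.  42.  45.  48.  51.  54.  57.
  60.  63.  66.  69.  72.  75.  78.  81. 105. 111. 114. 192. 246. 249.
 255. 279. 282. 285. 288. 291. 294. 297. 300. 303. 306. 309. 312. 315.
 318. 321. 324. 327. 330. 333. 336. 339. 342.]
[549.63671908  98.76240105  41.83659997] 13.52754299917216 [549.84834962  98.83518908] 13.614384169581417 roll [550.55119439  98.94285999  74.27771313]
shift tool [ 0.6982038   0.13450483 -0.00192426]
```

The same-image fit puts the roll 0.7 mm off in +x, which agrees with the lateral force. I shift it and push again.

Request:
drive_tool --pt "1 0 0 -4 0" --pt "1 1 0 -6 0" --pt "1 1 0 -6 0" --pt "1 1 0 -6 0"

```text
clock: 16.4
position: [548.8, 97.3, 26.1]
ee_rot: [-0.17, 0.985, 0.0, 0.0]
contact_force: [0.4, -0.1, 2.8]
gripper_width: 62.7
grasp_force: 66.3
```

```bash
python3 tt.py 41.5 | tail -2
```

```text
[549.92268166  98.86415673  41.87790066] 10.067432908307097 [550.08012065  98.91804808] 10.139011144237067 roll [548.92510354  98.45311393  79.4632241 ]
shift tool [-1.24404818  0.05070356  0.0012497 ]
```

Request:
drive_tool --pt "1 -0.9 0.1 0 0" --pt "1 -0.9 0.1 0 0" --pt "1 -0.9 0.1 2 0" --pt "1 -0.9 0.1 4 0" --pt "1 -0.9 0.1 4 0"

```text
clock: 16.95
position: [549.1, 97.3, 22.2]
ee_rot: [-0.17, 0.985, -0.0, -0.0]
contact_force: [-0.9, -0.0, 7.5]
gripper_width: 62.6
grasp_force: 66.9
```

Request:
drive_tool --pt "1 0 0 1 0" --pt "1 0 0 2 0" --pt "1 0 0 2 0"

```text
clock: 17.25
position: [549.4, 97.4, 20.7]
ee_rot: [-0.17, 0.985, -0.0, 0.0]
contact_force: [-2.1, 0.9, 8.1]
gripper_width: 62.8
grasp_force: 67.0
```

Request:
drive_tool --pt "1 0 0 1 0" --pt "1 0 0 2 0" --pt "1 0 0 2 0"

```text
clock: 17.55
position: [549.7, 97.5, 19.0]
ee_rot: [-0.17, 0.985, -0.0, 0.001]
contact_force: [-2.3, 0.4, 9.6]
gripper_width: 62.6
grasp_force: 67.2
```

Request:
drive_tool --pt "1 0 0 1 0" --pt "1 0 0 2 0" --pt "1 0 0 2 0"

```text
clock: 17.85
position: [549.8, 97.5, 17.3]
ee_rot: [-0.17, 0.985, -0.0, 0.001]
contact_force: [-3.0, 0.2, 11.6]
gripper_width: 62.7
grasp_force: 67.4
```

Request:
drive_tool --pt "1 0 0 1 0" --pt "1 0 0 1.5 0" --pt "1 0 0 1.5 0"

```text
clock: 18.15
position: [549.9, 97.5, 16.2]
ee_rot: [-0.17, 0.985, -0.0, 0.001]
contact_force: [-3.9, 0.1, 13.5]
gripper_width: 62.7
grasp_force: 67.6
```

```bash
python3 - <<'E'
from h import *
s=arm.read_state();F=[];
print(s['position'],s['contact_force'],s['wrist_torque'])
E
python3 tt.py 35.5 | tail -3
```

```text
[549.94861748  97.53842707  16.20144468] [-3.92318303  0.10573301 13.50696061] [-0.03498788  0.83967252  0.0532268 ]
 345. 348. 351. 354. 357.]
[549.41737082  98.63845649  41.7395348 ] 21.220351152749586 [549.7198646  98.74325  ] 21.50453222414361 roll [550.01200095  98.69701377  69.60144468]
shift tool [ 0.25961589  0.14170661 -0.00051346]
```

It sticks again at about 5.5 mm above the face, near the boss height, and the reaction is still towards -x. I'll keep a light push and search in -x for the boss to drop in.

Request:
drive_tool --pt "1 0 0 -3 0" --pt "1 0.7 0 -3 0" --pt "1 0.7 0 -3 0" --pt "1 0.7 0 -3 0"

```text
clock: 18.6
position: [549.7, 97.5, 18.9]
ee_rot: [-0.17, 0.985, 0.0, 0.001]
contact_force: [-1.8, -0.0, 9.4]
gripper_width: 63.0
grasp_force: 67.5
```

Request:
drive_tool --pt "1 0.7 0 0 0" --pt "1 0.7 0 0 0" --pt "1 0.7 0 0 0"

```text
clock: 18.9
position: [549.7, 97.6, 19.1]
ee_rot: [-0.171, 0.985, 0.0, 0.002]
contact_force: [0.1, 0.3, 8.5]
gripper_width: 63.2
grasp_force: 67.5
```

Request:
drive_tool --pt "1 0.7 0 0 0" --pt "1 0.7 0 0 0" --pt "1 0.7 0 0 0"

```text
clock: 19.2
position: [549.7, 97.6, 19.2]
ee_rot: [-0.171, 0.985, 0.0, 0.003]
contact_force: [0.8, 0.8, 8.6]
gripper_width: 62.9
grasp_force: 67.5
```

Request:
drive_tool --pt "1 -0.5 0 -4 0" --pt "1 -1 0 -7 0" --pt "1 -1 0 -7 0" --pt "1 -1 0 -7 0"

```text
clock: 19.6
position: [548.8, 97.3, 24.6]
ee_rot: [-0.17, 0.985, 0.0, 0.001]
contact_force: [1.6, -0.0, 3.2]
gripper_width: 63.0
grasp_force: 66.4
```

Request:
drive_tool --pt "1 0 0 2 0" --pt "1 0 0 4 0" --pt "1 0 0 6 0" --pt "1 0 0 6 0"

```text
clock: 20.0
position: [549.1, 97.3, 19.3]
ee_rot: [-0.17, 0.985, -0.0, 0.001]
contact_force: [0.1, 0.7, 9.4]
gripper_width: 62.9
grasp_force: 67.2
```

Request:
drive_tool --pt "1 0 0 1 0" --pt "1 0 0 2 0" --pt "1 0 0 2 0"

```text
clock: 20.3
position: [549.1, 97.4, 17.7]
ee_rot: [-0.171, 0.985, -0.0, 0.001]
contact_force: [-0.4, 1.8, 11.2]
gripper_width: 63.0
grasp_force: 67.3
```

Request:
drive_tool --pt "1 0 0 1 0" --pt "1 0 0 2 0" --pt "1 0 0 2 0"

```text
clock: 20.6
position: [549.2, 97.4, 16.0]
ee_rot: [-0.171, 0.985, -0.0, 0.001]
contact_force: [-0.2, 0.3, 13.2]
gripper_width: 63.1
grasp_force: 67.6
```

The z-force curve doesn't change with the x offset. I'll recentre on the neutral point (vision and zero lateral force: x 549.7, y 98.0) and push nearer to the allowed limit.

Request:
drive_tool --pt "1 0 0 -4 0" --pt "1 -0.7 0.4 -9 0" --pt "1 -0.7 0.4 -9 0" --pt "1 -0.7 0.4 -9 0"

```text
clock: 21.0
position: [548.8, 97.6, 23.3]
ee_rot: [-0.17, 0.985, -0.0, 0.0]
contact_force: [1.2, 0.0, 3.7]
gripper_width: 63.0
grasp_force: 66.8
```

Request:
drive_tool --pt "1 0 0 -2 0" --pt "1 0 0 -4 0" --pt "1 0 0 -4 0" --pt "1 0 0 -4 0"

```text
clock: 21.4
position: [547.9, 97.4, 27.0]
ee_rot: [-0.17, 0.985, -0.0, -0.001]
contact_force: [0.9, -0.2, 0.6]
gripper_width: 62.8
grasp_force: 66.3
```

```bash
python3 tt.py 42 | tail -2; python3 - <<'E'
from h import *
s=arm.read_state();print(s['position'],s['contact_force'])
b=arm.get_image('side');c=arm.get_image('scene');cv2.imwrite('pics/sd.png',b);cv2.imwrite('pics/sc.png',c)
# roll white mask in side view: edges of upper part, compare with turntable edges rowwise
g=b.min(2)
for r in range(168,216,3):
    print(r,' '.join('%3d'%v for v in g[r,240:300:3]))
E
```

```text
[549.78688892  98.76324363  41.81433803] 12.62139785388373 [550.02691656  98.8527144 ] 12.744300631310328 roll [548.10408749  98.57347385  80.35027736]
shift tool [-1.90532655 -0.38073941 -0.00389509]
[547.91334189  97.42007203  26.98222407] [ 0.10126479  0.06716184 -0.0162538 ]
168 129 129 132 131  61  39  40  40  51  38  41  44  60  42 133 131 129 132 132 130
171 124 129 128 130  69  39  47  41  51  41  41  41  57  39 130 130 131 131 127 129
174 122 121 122 121 105  52  47  61  45  85 107  45  57  39 122 120 123 124 123 123
177 155 164 164 171 171  84  41  41  56  49  53  42  43  39 153 150 148 145 143 141
180  56 132 134 136 134 135  52  40  69  44  93  42  70  37 150 145 147 146 141 147
183  55 161 160 163 163 164  63 100  37  36  47  42  60  40 164 165 162 166 163 166
186 144 176 175 176 176 194 172  85 101  68  42  38  89 139 165 164 163 162 163 161
189 131 134 130 129 138 148 193 134 103  87  56  47 152 149 154 150 150 147 146 143
192 149 147 146 142 141 112 116 123 129 111  62  47  92 135 140 141 142 139 141 140
195 140 140 139 139 142 120 112 120 121 105  65  49  91 129 146 141 142 141 138 126
198 137 137 136 157 133 147 117 116 121 119  71  51  99 172 147 131 141 141 140 141
201 140 140 126 127 153 170 168 111 116 119 109 113 172 175 162 131 123 141 140 137
204 138 138 123 126 121 159 175 176 174 162 174 174 174 152 130 132 130 138 143 140
207 143 143 123 124 127 122  54  89 107 110  94  74  45  95 129 132 131 138 138 140
210 143 142 121 126 124 120  83  43  40  39  40  47  73 126 104 133 132 141 142 142
213 143 145 123 125 123  89 111 122 127 126 124 124 113  96 118 133 131 124 141 141
```

Request:
drive_tool --pt "1 -1.8 -0.3 0 0" --pt "1 -1.8 -0.3 0 0" --pt "1 -1.8 -0.3 0 0"

```text
clock: 21.85
position: [549.1, 97.5, 27.0]
ee_rot: [-0.17, 0.985, -0.0, -0.002]
contact_force: [-3.2, 0.3, 0.6]
gripper_width: 63.2
grasp_force: 66.4
```

Request:
drive_tool --pt "1 0 0 2 0" --pt "1 0 0 4 0" --pt "1 0 0 6 0" --pt "1 0 0 8 0" --pt "1 0 0 8 0"

```text
clock: 22.35
position: [551.1, 98.0, 20.5]
ee_rot: [-0.17, 0.985, -0.0, 0.001]
contact_force: [-5.4, -1.5, 8.3]
gripper_width: 62.6
grasp_force: 67.1
```

Request:
drive_tool --pt "1 0 0 1 0" --pt "1 0 0 2 0" --pt "1 0 0 3 0" --pt "1 0 0 3 0"

```text
clock: 22.75
position: [551.6, 98.2, 18.1]
ee_rot: [-0.171, 0.985, -0.0, 0.001]
contact_force: [-4.1, -1.7, 11.2]
gripper_width: 63.2
grasp_force: 67.3
```

The evidence now points to the bore resting on the boss: the disc scale gives the roll about 4.5 mm above the face, and the side forces mislead me. I'll let go, so the roll settles on the hooks, and measure both circles unobstructed from above.

Request:
drive_tool --pt "1 0 0 -4 0" --pt "1 0 0 -8 0" --pt "1 0 0 -8 0" --pt "-0.7 0 0 -8 0" --pt "-0.7 0 0 -8 0" --pt "-1 0 0 -8 0" --pt "-1 0 0 -8 0" --pt "-1 0 0 -40 0" --pt "-1 0 0 -75 0" --pt "-1 20 0 -90 0" --pt "-1 20 0 -90 0" --pt "-1 20 0 -90 0"

```text
clock: 23.95
position: [531.7, 91.4, 106.6]
ee_rot: [-0.17, 0.985, 0.0, 0.0]
contact_force: [1.0, -0.3, 0.3]
gripper_width: 85.3
grasp_force: 0.0
```

```bash
cat > look.py <<'E'
from h import *
from scipy.optimize import least_squares
s=arm.read_state();a=arm.get_image('wrist');cv2.imwrite('pics/w_%.2f.png'%s['clock'],a)
g=cv2.cvtColor(a,6);Rt=R.from_quat(s['ee_rot']).as_matrix()
print(s['position'],s['gripper_width'],s['contact_force'])
def fit(c0,z,rad,lo,hi,drop):
    pts=[]
    for t in np.radians(np.arange(0,360,3)):
        d=np.array([np.cos(t),np.sin(t),0]);rs=np.arange(lo,hi,.25)
        px=np.array([proj('wrist',[*c0,z]+r*d,s) for r in rs],np.float32)
        if (px<2).any() or (px[:,0]>557).any() or (px[:,1]>417).any():continue
        v=cv2.GaussianBlur(cv2.remap(g,px[:,0][None],px[:,1][None],1),(7,1),0)[0].astype(float)
        dv=v[:-6]-v[6:];i=np.argmax(dv)
        if dv[i]>drop:pts.append(([*c0,z]+rs[i+3]*d)[:2])
    pts=np.array(pts)
    f=least_squares(lambda q:np.hypot(pts[:,0]-q[0],pts[:,1]-q[1])-q[2],[*c0,rad],loss='soft_l1',f_scale=.4)
    res=np.abs(f.fun);return f.x,len(pts),(np.median(res))
E
cat > both.py <<'E'
from look import *
import sys
zt,zr=map(float,sys.argv[1:3])
t=fit((549.8,98.8),zt,42,36,50,35);r=fit((549.5,98.5),zr,32,26,40,40)
t=fit(t[0][:2],zt,42,38,47,30);r=fit(r[0][:2],zr,32,28,37,40)
print('tt',t);print('roll',r);print('tt-roll in tool',(Rt.T@np.r_[t[0][:2]-r[0][:2],0])[:2], 'world',t[0][:2]-r[0][:2])
print(proj('wrist',(549.8,98.8,80),s))
E
python3 both.py 42 80
```

```text
[531.67445492  91.38091405 106.56684692] 85.28015090410933 [ 1.04929872 -0.25704652  0.31551095]
tt (array([549.24523526,  98.55705941,  41.4043264 ]), 84, np.float64(0.15051244238303596))
roll (array([551.22249574,  99.27331806,  30.32399014]), 119, np.float64(1.1276406106813184))
tt-roll in tool [ 2.10295899 -0.01207846] world [-1.97726048 -0.71625865]
[280.74050171 269.23681129]
```

```bash
python3 - <<'E'
from look import *
e=refine(a,(280,269),75,205);print(e)
for z in(72,75,78,81):
    p,pe=circ('wrist',e[0],z,32,s);print(z,p,pe[1:],)
# inner opening (lip edge): dark/grey core boundary by profile
c,_=circ('wrist',e[0],78,32,s)
for t in range(0,360,30):
    d=np.array([np.cos(np.radians(t)),np.sin(np.radians(t)),0])
    px=np.array([proj('wrist',c+r*d,s) for r in np.arange(14,46,2)],np.float32)
    print(t,cv2.remap(g,px[:,0][None],px[:,1][None],1)[0])
E
```

```text
[531.63244729  91.35695378 105.90204643] 85.38146439044894 [-0.63945958  0.11289313 -0.325551  ]
((281.15234375, 250.87225341796875), (112.94330596923828, 124.74071502685547), 2.602442979812622)
72 [542.39387875  96.42330621  72.        ] ((92.47991943359375, 100.9227523803711), 89.99352264404297)
75 [541.13868169  95.97584206  75.        ] ((93.89463806152344, 102.46985626220703), 89.99353790283203)
78 [539.88413043  95.52861069  78.        ] ((95.35322570800781, 104.06509399414062), 89.99361419677734)
81 [538.63025631  95.08160361  81.        ] ((96.85773468017578, 105.71070861816406), 89.99365997314453)
0 [169 166 158 151 131  97  90  88  89 151 158 195 245 240 193 167]
30 [208 167 165 170 164 122  97  90  91 146 158 181 245 237 186 160]
60 [142 110  92  90  75  67  63 105 160 161 221 239 235 176 153 151]
90 [ 71  60  61 131 158 160 158 246 247 238 217 152 152 152 153 151]
120 [159 159 206 251 237 241 189 128 211 211 211 152 150 149 149 149]
150 [248 242 243 185 149 144 144 140 179 207 208 207 159 147 146 143]
180 [245 244 158 152 151 155 150 151 175 214 212 211 213 185 107 138]
210 [246 225 160 151 154 154 157 156 167 206 202 204 211 198 121 101]
240 [244 240 222 151 152 156 152 152 156 214 211 210 208 149 153 150]
270 [160 227 247 244 242 202 148 141 197 212 207 199 153 152 153 151]
300 [136  88 156 159 158 187 246 240 237 215 160 153 151 154 154 154]
330 [130 166  88  65  64  61  91 157 160 179 247 235 241 168 170 173]
```

```bash
python3 - <<'E'
from look import *
e=refine(a,(280,269),75,226);print(e)
for z in(72,75,78,81,84):
    p,pe=circ('wrist',e[0],z,32,s);print(z,p,pe[1:],)
t=fit((549.8,98.8),42,42,38,47,30);print(t)
E
```

```text
[531.57134794  91.28732458 105.52275014] 85.64814034007273 [-0.05244318 -0.15051453  0.0355409 ]
((280.9029846191406, 270.8492736816406), (82.33870697021484, 102.64994049072266), 89.35533905029297)
72 [555.39271691 100.82057804  72.        ] ((89.13595581054688, 99.15815734863281), 90.08761596679688)
75 [553.93885411 100.30559366  75.        ] ((90.50190734863281, 100.68074035644531), 90.08763885498047)
78 [552.48562987  99.79083935  78.        ] ((91.91027069091797, 102.2507553100586), 90.08765411376953)
81 [551.03308108  99.27630824  81.        ] ((93.36308288574219, 103.87046813964844), 90.0876693725586)
84 [549.58120491  98.76201994  84.        ] ((94.86244201660156, 105.54224395751953), 90.08769226074219)
(array([549.26734504,  98.60090966,  41.41710897]), 84, np.float64(0.15989049716341697))
```

The roll has rocked about 10° about the hook line: its ellipse ratio is 0.80 where 0.90 was expected. With pads along that same line, the grip couldn't hold it level. I'll regrasp with the tool turned 90°, so the flat pads square it up.

```bash
python3 - <<'E'
from look import *
print(s['joints'].round(2))
# hooks: dark blobs near the hub seen in bore
m=((g<70)*255).astype(np.uint8);m[:215]=0;m[325:]=0;m[:,:235]=0;m[:,325:]=0
n,l,st,ce=cv2.connectedComponentsWithStats(m)
for i in range(1,n):
    if st[i][4]>30:print(st[i],ce[i])
E
```

```text
[531.55741449  91.25662122 105.35497191] 85.16499335761473 [0.76391031 0.76271194 1.06120811]
[ 0.47  0.34 -0.34 -0.   -0.89 -1.7 ]
[302 255  11  34 211] [307.11848341 271.27962085]
[250 256   9  27 139] [253.97841727 270.85611511]
```

Request:
drive_tool --pt "-1 -5 -5 0 -8.5" --pt "-1 -10 -10 0 -17" --pt "-1 -15 -15 0 -25.5" --pt "-1 -20 -19 0 -34" --pt "-1 -20 -19 0 -42.5" --pt "-1 -20 -19 0 -51" --pt "-1 -20 -19 0 -59.5" --pt "-1 -20 -19 0 -68" --pt "-1 -20 -19 0 -76.5" --pt "-1 -20 -19 0 -85" --pt "-1 -20 -19 0 -90" --pt "-1 -20 -19 0 -90"

```text
clock: 25.35
position: [556.8, 80.1, 105.5]
ee_rot: [0.817, -0.577, -0.0, 0.001]
contact_force: [-0.6, 0.3, 0.1]
gripper_width: 85.3
grasp_force: 0.0
```

Request:
drive_tool --pt "-1 0 0 0 0" --pt "-1 0 0 0 0"

```text
clock: 25.55
position: [556.9, 80.1, 106.1]
ee_rot: [0.817, -0.577, -0.0, 0.0]
contact_force: [0.1, 0.4, 0.6]
gripper_width: 85.3
grasp_force: 0.0
```

```bash
python3 - <<'E'
from look import *
print(s['clock'],s['joints'].round(2),Rt.round(3)[:2,:2])
q=proj('wrist',(549.6,98.8,84),s);print(q)
e=refine(a,q,75,226);print(e)
for z in(78,81,84):
    p,pe=circ('wrist',e[0],z,32,s);print(z,p,pe[1:],)
t=fit((549.8,98.8),42,42,38,47,30);print(t)
E
```

```text
[556.86470691  80.08459602 106.08125978] 85.25884527551973 [0.08031514 0.36099465 0.56613545]
25.55 [ 0.43  0.38 -0.29 -0.   -0.91 -0.09] [[ 0.334 -0.943]
 [-0.943 -0.334]]
[280.61982654 270.8979621 ]
((279.4967956542969, 267.3974304199219), (90.26151275634766, 103.34114074707031), 113.1860580444336)
78 [549.53116276 101.07683203  78.        ] ((92.23058319091797, 102.3087158203125), 90.18245697021484)
81 [550.02455393  99.65253055  81.        ] ((93.6849136352539, 103.92543029785156), 90.18232727050781)
84 [550.51765913  98.22894681  84.        ] ((95.18572998046875, 105.5940170288086), 90.18218231201172)
(array([549.81856232,  98.44233274,  41.41751245]), 85, np.float64(0.14703696460247073))
```

Request:
drive_tool --pt "-1 -10 -0.2 0 0" --pt "-1 -20 -0.5 0 0" --pt "-1 -20 -0.5 15 0" --pt "-1 -20 -0.5 35 0" --pt "-1 -20 -0.5 55 0" --pt "-1 -20 -0.5 68 0" --pt "-1 -20 -0.5 73 0" --pt "-1 -20 -0.5 73 0" --pt "-1 -20 -0.5 73 0"

```text
clock: 26.5
position: [551.3, 99.5, 34.2]
ee_rot: [0.817, -0.576, 0.0, -0.001]
contact_force: [-0.7, -0.1, 0.6]
gripper_width: 85.4
grasp_force: 0.0
```

Request:
drive_tool --pt "-0.7 0 0 0 0" --pt "-0.7 0 0 0 0" --pt "-0.55 0 0 0 0" --pt "-0.55 0 0 0 0" --pt "-0.48 0 0 0 0" --pt "-0.48 0 0 0 0" --pt "1 0 0 0 0" --pt "1 0 0 0 0" --pt "1 0 0 0 0"

```text
clock: 27.4
position: [550.8, 99.2, 33.6]
ee_rot: [0.817, -0.577, 0.0, -0.0]
contact_force: [-0.7, -0.1, 2.3]
gripper_width: 63.4
grasp_force: 64.2
```

```bash
cat > chk.py <<'E'
from look import *
import sys
zt=float(sys.argv[1])
q=(281,317);e=refine(a,q,90,226);print(e,'ratio',e[1][0]/e[1][1])
t=fit((549.7,98.6),zt,42,37,47,30);print('tt',t)
roll,pe=circ('wrist',e[0],s['position'][2]+53.4,32,s)
print('roll',roll,pe[1],'tool shift',(Rt.T@np.r_[t[0][:2]-roll[:2],0])[:2])
E
python3 - <<'E'
from h import *
for l in(215,226):
  e=refine(cv2.imread('pics/w6.png'),(281,317),88,l);print('w6',l,e,e[1][0]/e[1][1])
E
python3 chk.py 42
```

```text
w6 215 ((280.9260559082031, 316.63177490234375), (140.92376708984375, 164.19979858398438), 89.96109771728516) 0.8582456757263592
w6 226 ((280.89947509765625, 316.62841796875), (140.43260192871094, 163.85838317871094), 90.322998046875) 0.8570364189151626
[550.75104735  99.16101077  33.55914099] 63.4284454717375 [-0.721204   -0.06201787  2.33073892]
((280.11846923828125, 302.729248046875), (136.69705200195312, 159.74986267089844), 106.8076400756836) ratio 0.8556943318540653
tt (array([550.07015487,  97.97538576,  40.97021976]), 82, np.float64(0.15243230538366248))
roll [551.5874445   95.49724029  86.95914099] (148.37301635742188, 170.89141845703125) tool shift [-2.84341998  0.59861139]
```

```bash
cat > ring.py <<'E'
from look import *
def prof(im):
    m=((im.min(2)>215)*255).astype(np.uint8);c=np.array([281,310.]);o=[]
    for t in range(0,360,15):
        d=np.array([np.cos(np.radians(t)),np.sin(np.radians(t))]);rr=[r for r in range(40,110) if all((c+r*d)[::-1]<[419,559]) and m[int((c+r*d)[1]),int((c+r*d)[0])]]
        o.append((t,min(rr),max(rr)) if rr else (t,0,0))
    return o
if __name__=='__main__':
    print(prof(a));print(prof(cv2.imread('pics/w6.png')))
E
python3 ring.py
```

```text
[550.74198077  99.14207375  33.55573053] 63.86191025280996 [-1.10222448  0.41473687  2.89386245]
[(0, 63, 77), (15, 62, 77), (30, 60, 75), (45, 57, 72), (60, 55, 66), (75, 52, 64), (90, 51, 61), (105, 51, 62), (120, 52, 63), (135, 54, 65), (150, 58, 69), (165, 62, 74), (180, 65, 78), (195, 68, 81), (210, 69, 84), (225, 67, 100), (240, 65, 96), (255, 63, 108), (270, 61, 108), (285, 58, 74), (300, 59, 109), (315, 60, 98), (330, 61, 76), (345, 46, 77)]
[(0, 66, 81), (15, 69, 83), (30, 70, 83), (45, 68, 82), (60, 67, 79), (75, 67, 77), (90, 66, 76), (105, 67, 77), (120, 67, 79), (135, 68, 80), (150, 69, 83), (165, 68, 82), (180, 66, 82), (195, 62, 77), (210, 57, 73), (225, 53, 69), (240, 50, 65), (255, 48, 64), (270, 48, 63), (285, 48, 64), (300, 50, 65), (315, 53, 69), (330, 58, 73), (345, 63, 78)]
```

```bash
cat > pose.py <<'E'
from look import *
def pose(im,s,c0=(281,310),rad=32.,tilt0=(0,0)):
    m=((im.min(2)>226)*255).astype(np.uint8);P=[]
    c=np.array(c0,float)
    for t in np.radians(np.arange(0,360,6)):
        d=np.array([np.cos(t),np.sin(t)]);run=None
        for r in np.arange(30,110,.5):
            q=c+r*d
            if q[1]>417 or q[0]>557 or min(q)<2: run=None;break
            on=m[int(round(q[1])),int(round(q[0]))]>0
            if on and run is None: run=r
            if run is not None and r>run+8 and not on: P.append(q-.5*d);break
    P=np.array(P);K,Rw,cc=cam('wrist',s)
    def f(v):
        n=R.from_rotvec([v[3],v[4],0]).as_matrix()[:,2];C=v[:3]
        D=np.array([Rw@np.linalg.inv(K)@[*p,1] for p in P])
        k=((C-cc)@n)/(D@n);X=cc+D*k[:,None];return np.linalg.norm(X-C,axis=1)-rad
    p0=circ('wrist',cv2.fitEllipse(P.astype(np.float32))[0],s['position'][2]+52,32,s)[0]
    o=least_squares(f,[*p0,*tilt0],loss='soft_l1',f_scale=.3);return o.x,np.median(abs(o.fun)),len(P)
if __name__=='__main__':
    s6=dict(s);s6['position']=np.array([497.51,-210.46,-23.4]);s6['ee_rot']=np.array([-.17,.9854,0,0])
    x=pose(cv2.imread('pics/w6.png'),s6);print('w6',x[0].round(3),x[1:])
    for t0 in[(0,0),(.2,0),(-.2,0),(0,.2),(0,-.2)]:
        x=pose(a,s,tilt0=t0);print('now',x[0].round(3),x[1:])
    v=x[0];print('tilt in tool axes',Rt.T@np.r_[v[3:],0])
E
python3 pose.py
```

```text
[550.76207259  99.1678497   33.57031253] 64.21402713379914 [-1.30779705 -1.00190868  3.19286918]
w6 [ 5.05695e+02 -2.06982e+02  1.97450e+01  4.10000e-02 -5.80000e-02] (np.float64(0.46544310915116327), 60)
now [5.49557e+02 1.02887e+02 7.41870e+01 1.60000e-02 1.08000e-01] (np.float64(0.3574278026755824), 60)
now [5.49557e+02 1.02887e+02 7.41870e+01 1.60000e-02 1.08000e-01] (np.float64(0.3574277828861767), 60)
now [5.49557e+02 1.02887e+02 7.41870e+01 1.60000e-02 1.08000e-01] (np.float64(0.3574277664925134), 60)
now [5.49557e+02 1.02887e+02 7.41870e+01 1.60000e-02 1.08000e-01] (np.float64(0.35742777836403405), 60)
now [5.49557e+02 1.02887e+02 7.41870e+01 1.60000e-02 1.08000e-01] (np.float64(0.3574276525448674), 60)
tilt in tool axes [-9.60401458e-02 -5.11965873e-02  1.09078547e-05]
```

Request:
drive_tool --pt "1 0 0 -6 0" --pt "1 0 0 -12 0" --pt "1 0 0 -18 0" --pt "1 0 0 -24 0" --pt "1 0 0 -24 0" --pt "1 0 0 -24 0"

```text
clock: 28.15
position: [550.6, 99.2, 57.7]
ee_rot: [0.817, -0.577, 0.0, -0.0]
contact_force: [-0.8, -0.4, -1.4]
gripper_width: 64.1
grasp_force: 65.1
```

```bash
python3 ring.py | head -2; python3 chk.py 42
```

```text
[550.64859923  99.1620028   57.7196727 ] 64.0801671589001 [-0.82712817 -0.44240952 -1.39800066]
[(0, 62, 77), (15, 62, 77), (30, 60, 75), (45, 57, 70), (60, 55, 66), (75, 52, 64), (90, 51, 61), (105, 51, 62), (120, 52, 62), (135, 54, 65), (150, 58, 68), (165, 62, 73), (180, 65, 78), (195, 68, 81), (210, 69, 83), (225, 67, 83), (240, 65, 100), (255, 63, 77), (270, 61, 75), (285, 60, 74), (300, 59, 75), (315, 60, 74), (330, 61, 76), (345, 62, 77)]
[550.47932371  99.07090347  57.44795327] 63.88654335841709 [ 0.02162882 -0.04964401 -1.24247733]
((280.0261535644531, 302.71978759765625), (136.24969482421875, 159.5825653076172), 106.53768157958984) ratio 0.8537880974753028
tt (array([549.79288144,  98.36130322,  41.31279439]), 92, np.float64(0.11528469831384314))
roll [551.36675697  95.41188295 110.84795327] (148.36105346679688, 170.8948211669922) tool shift [-3.30625901  0.49478803]
```

The tilt stays in the grip, so I'll set the roll on a free patch of bench at about (530,-45) to level it, regrip in this orientation, and return.

Request:
drive_tool --pt "1 0 0 -20 0" --pt "1 0 0 -40 0" --pt "1 15 8 -45 0" --pt "1 50 26 -45 0" --pt "1 90 47 -45 0" --pt "1 129 67 -45 0" --pt "1 129 67 -10 0" --pt "1 129 67 30 0" --pt "1 129 67 55 0" --pt "1 129 67 68 0" --pt "1 129 67 72 0" --pt "1 129 67 72 0"

```text
clock: 29.45
position: [528.1, -46.3, -14.7]
ee_rot: [0.817, -0.577, -0.002, 0.002]
contact_force: [-3.8, -1.3, 4.4]
gripper_width: 64.0
grasp_force: 65.8
```

Request:
drive_tool --pt "1 0 0 3 0" --pt "1 0 0 6 0" --pt "1 0 0 6 0"

```text
clock: 29.75
position: [528.3, -46.7, -17.7]
ee_rot: [0.817, -0.576, -0.001, 0.002]
contact_force: [-10.9, -2.2, 25.1]
gripper_width: 64.1
grasp_force: 59.8
```

Request:
drive_tool --pt "0.9 0 0 -3 0" --pt "-0.7 0 0 -3 0" --pt "-0.7 0 0 -3 0" --pt "-0.7 0 0 -3 0" --pt "-0.7 0 0 4 0" --pt "-0.7 0 0 4 0" --pt "-0.7 0 0 4 0"

```text
clock: 30.45
position: [530.4, -44.9, -25.1]
ee_rot: [0.817, -0.577, -0.0, 0.0]
contact_force: [0.1, -0.2, 0.3]
gripper_width: 72.5
grasp_force: 0.0
```

```bash
python3 ring.py | head -2;python3 - <<'E'
from look import *
e=refine(a,(281,312),88,215);print(e,e[1][0]/e[1][1]);c,pe=circ('wrist',e[0],30,32,s);print(c,pe[1],'tool',Rt.T@(c-s['position']))
E
```

```text
[530.43932186 -44.90302335 -25.14950438] 72.50466436625882 [ 0.104205   -0.24270382  0.2854222 ]
[(0, 71, 86), (15, 71, 85), (30, 70, 83), (45, 67, 80), (60, 65, 77), (75, 64, 74), (90, 62, 72), (105, 62, 73), (120, 63, 74), (135, 64, 76), (150, 65, 78), (165, 66, 80), (180, 66, 80), (195, 63, 79), (210, 62, 77), (225, 58, 74), (240, 57, 73), (255, 56, 71), (270, 56, 71), (285, 57, 73), (300, 59, 75), (315, 63, 79), (330, 67, 81), (345, 70, 85)]
[530.63282867 -44.86373963 -24.87782976] 72.61865205463369 [-0.0297     -0.12178262  0.16538617]
((284.1163635253906, 310.0220947265625), (144.7845916748047, 167.75149536132812), 89.57904815673828) 0.8630897230629515
[529.38285555 -46.96521386  30.        ] (148.1013946533203, 171.89244079589844) tool [  1.55709868   1.92218419 -54.87654761]
```

Request:
drive_tool --pt "-0.7 1.6 0.9 0 0" --pt "-0.7 1.6 0.9 0 0" --pt "-0.5 1.6 0.9 0 0" --pt "-0.5 1.6 0.9 0 0" --pt "1 1.6 0.9 0 0" --pt "1 1.6 0.9 0 0" --pt "1 1.6 0.9 0 0"

```text
clock: 31.25
position: [530.4, -46.8, -23.8]
ee_rot: [0.817, -0.576, 0.0, 0.0]
contact_force: [-1.1, -1.7, 5.9]
gripper_width: 63.7
grasp_force: 64.5
```

Request:
drive_tool --pt "1 0 0 -20 0" --pt "1 0 0 -50 0" --pt "1 0 0 -90 0" --pt "1 0 0 -125 0" --pt "1 -20 -11 -130 0" --pt "1 -50 -26 -130 0" --pt "1 -80 -42 -130 0" --pt "1 -100 -52 -130 0" --pt "1 -110 -56 -130 0" --pt "1 -110 -56 -130 0" --pt "1 -110 -56 -130 0"

```text
clock: 32.35
position: [545.8, 75.1, 105.1]
ee_rot: [0.817, -0.577, -0.0, 0.0]
contact_force: [0.8, -0.1, -1.2]
gripper_width: 63.5
grasp_force: 66.4
```

```bash
sed -i 's/53.4,32,s)$/float(sys.argv[2]),32,s)/' chk.py; sed -i 's/(281,317);e=refine(a,q,90,226)/(281,312);e=refine(a,q,86,226)/' chk.py; python3 chk.py 42 55; python3 ring.py|tail -2|head -1
```

```text
[545.79252825  75.13540798 105.12621455] 63.47547397172122 [ 0.79501388 -0.09237908 -1.22660908]
((280.9500427246094, 312.1689453125), (142.70578002929688, 164.9672393798828), 90.14798736572266) ratio 0.8650552713722586
tt (array([549.84459326,  98.32910176,  41.36351244]), 82, np.float64(0.11664738984402945))
roll [545.3878676   74.22289291 160.12621455] (147.61399841308594, 171.70211791992188) tool shift [-21.22173165 -12.27231244]
[(0, 67, 82), (15, 69, 82), (30, 67, 81), (45, 66, 79), (60, 64, 76), (75, 64, 74), (90, 62, 73), (105, 63, 74), (120, 64, 76), (135, 66, 79), (150, 66, 81), (165, 67, 81), (180, 67, 82), (195, 64, 80), (210, 61, 77), (225, 57, 100), (240, 55, 71), (255, 53, 69), (270, 53, 68), (285, 54, 69), (300, 55, 71), (315, 58, 74), (330, 62, 77), (345, 66, 81)]
```

```bash
python3 chk.py 42 54.2|tail -1; python3 - <<'E'
from look import *
e=refine(a,(281,312),86,226)
for h in(53.5,54.2,55):
  c,_=circ('wrist',e[0],s['position'][2]+h,32,s);print(h,Rt.T@(c-s['position']))
E
```

```text
roll [545.36565044  74.23273229 159.52505397] (146.56497192382812, 170.46441650390625) tool shift [-21.19823886 -12.19656632]
[546.09119232  74.65292124 105.41917622] 63.6687088882007 [ 0.32948329 -0.09251483 -1.20797145]
53.5 [ -0.26017159   0.75376576 -53.49967908]
54.2 [  0.19973661   0.75345869 -54.19967399]
55 [  0.72511398   0.75310824 -54.99966817]
```

Request:
drive_tool --pt "1 -10 -6 0 0" --pt "1 -21.2 -12.2 0 0" --pt "1 -21.2 -12.2 0 0" --pt "1 -21.2 -12.2 20 0" --pt "1 -21.2 -12.2 40 0" --pt "1 -21.2 -12.2 55 0" --pt "1 -21.2 -12.2 62 0" --pt "1 -21.2 -12.2 62 0" --pt "1 -21.2 -12.2 62 0" --pt "1 -21.2 -12.2 62 0"

```text
clock: 33.55
position: [551.1, 99.9, 44.3]
ee_rot: [0.817, -0.577, 0.0, -0.0]
contact_force: [-0.8, -1.6, -1.0]
gripper_width: 63.6
grasp_force: 66.4
```

```bash
python3 chk.py 42 54.2;  python3 chk.py 42 54.2|tail -1
```

```text
[551.14727946  99.9166425   44.27712552] 63.60095562652934 [-0.79246131 -1.56581582 -1.02003911]
((281.0433044433594, 312.081787109375), (142.59239196777344, 164.9827423095703), 90.16481018066406) ratio 0.8642867124866668
tt (array([549.89115946,  98.34783307,  41.27521951]), 100, np.float64(0.165474063226263))
roll [550.44159404  99.4171996   98.47712552] (146.585693359375, 170.47808837890625) tool shift [0.82296066 0.87707334]
roll [550.473872    99.44459221  98.49619445] (146.58706665039062, 170.4831085205078) tool shift [0.80521677 0.89209567]
```

Request:
drive_tool --pt "1 0.8 1 0 0" --pt "1 0.8 1 0 0" --pt "1 0.8 1 3 0" --pt "1 0.8 1 6 0" --pt "1 0.8 1 9 0" --pt "1 0.8 1 9 0" --pt "1 0.8 1 9 0"

```text
clock: 34.35
position: [550.0, 98.7, 34.3]
ee_rot: [0.817, -0.577, -0.0, 0.0]
contact_force: [0.1, 0.4, -0.4]
gripper_width: 63.6
grasp_force: 66.3
```

Request:
drive_tool --pt "1 0 0 2 0" --pt "1 0 0 4 0" --pt "1 0 0 4 0" --pt "1 0 0 4 0"

```text
clock: 34.75
position: [550.3, 98.7, 30.5]
ee_rot: [0.817, -0.577, 0.0, -0.0]
contact_force: [1.0, -1.0, -0.9]
gripper_width: 63.4
grasp_force: 66.5
```

Request:
drive_tool --pt "1 0 0 2 0" --pt "1 0 0 2 0" --pt "1 0 0 2 0"

```text
clock: 35.05
position: [550.5, 98.8, 29.0]
ee_rot: [0.817, -0.576, 0.0, -0.0]
contact_force: [0.6, -0.8, 2.5]
gripper_width: 63.8
grasp_force: 66.6
```

```bash
python3 chk.py 42 54.2|tail -2;  python3 chk.py 42 54.2|tail -1
```

```text
tt (array([549.98119417,  97.97093656,  41.0312755 ]), 79, np.float64(0.15956184931874873))
roll [549.81272868  98.32760138  83.16920311] (146.6111602783203, 170.48577880859375) tool shift [ 0.39250896 -0.03907837]
roll [549.8225723   98.31916709  83.13139537] (146.62191772460938, 170.4925537109375) tool shift [ 0.50005131 -0.01292298]
```

Request:
drive_tool --pt "1 0.2 0 1 0" --pt "1 0.2 0 2 0" --pt "1 0.2 0 3 0" --pt "1 0.2 0 3 0"

```text
clock: 35.55
position: [550.5, 98.7, 25.7]
ee_rot: [0.817, -0.576, 0.0, -0.0]
contact_force: [0.2, -1.7, 5.8]
gripper_width: 63.5
grasp_force: 66.8
```

Request:
drive_tool --pt "1 0 0 1 0" --pt "1 0 0 2 0" --pt "1 0 0 3 0" --pt "1 0 0 3 0"

```text
clock: 35.95
position: [550.5, 98.6, 23.0]
ee_rot: [0.817, -0.576, 0.0, -0.0]
contact_force: [-0.1, -0.6, 6.9]
gripper_width: 63.4
grasp_force: 67.0
```

Request:
drive_tool --pt "1 0 0 1 0" --pt "1 0 0 2 0" --pt "1 0 0 3 0" --pt "1 0 0 3 0"

```text
clock: 36.35
position: [550.8, 98.7, 20.4]
ee_rot: [0.817, -0.576, 0.001, -0.001]
contact_force: [-0.3, -1.5, 8.4]
gripper_width: 63.7
grasp_force: 67.1
```

Request:
drive_tool --pt "1 0 0 1 0" --pt "1 0 0 2 0" --pt "1 0 0 2 0"

```text
clock: 36.65
position: [551.0, 98.7, 18.7]
ee_rot: [0.817, -0.576, 0.001, -0.001]
contact_force: [-0.7, -1.1, 11.4]
gripper_width: 63.4
grasp_force: 67.3
```

Request:
drive_tool --pt "1 0 0 1 0" --pt "1 0 0 1.5 0" --pt "1 0 0 1.5 0"

```text
clock: 36.95
position: [551.1, 98.8, 17.4]
ee_rot: [0.817, -0.576, 0.001, -0.001]
contact_force: [-1.3, -1.2, 11.0]
gripper_width: 63.4
grasp_force: 67.4
```

Request:
drive_tool --pt "1 0 0 1 0" --pt "1 0 0 1 0" --pt "1 0 0 1 0"

```text
clock: 37.25
position: [551.1, 98.8, 16.7]
ee_rot: [0.817, -0.576, 0.001, -0.001]
contact_force: [-1.5, -1.1, 11.7]
gripper_width: 63.6
grasp_force: 67.5
```

```bash
for z in 34 35 36; do python3 chk.py $z 54.2|tail -3; done
```

```text
((280.9815368652344, 312.0812683105469), (142.5045166015625, 165.28152465820312), 90.12885284423828) ratio 0.8621926552060628
tt (array([549.88058023,  98.13387675,  41.12309545]), 80, np.float64(0.17074410825688702))
roll [550.37395094  98.26640283  70.90168077] (146.63230895996094, 170.47726440429688) tool shift [-0.04094374  0.5092151 ]
((280.9556579589844, 312.0907287597656), (142.64059448242188, 165.19369506835938), 90.04467010498047) ratio 0.8634748101215078
tt (array([550.02501489,  97.6224254 ,  40.87017594]), 80, np.float64(0.18230873008367254))
roll [550.37191496  98.26109433  70.87804493] (146.62867736816406, 170.47547912597656) tool shift [0.48499706 0.54130815]
((281.00830078125, 312.1131896972656), (142.591796875, 165.18601989746094), 90.07925415039062) ratio 0.8632195204140988
tt (array([550.18503903,  97.27696065,  40.68351168]), 79, np.float64(0.1829968593244402))
roll [550.37483162  98.26456052  70.92383961] (146.62350463867188, 170.47171020507812) tool shift [0.8664163  0.51058484]
```

Request:
drive_tool --pt "1 0.2 0.6 -1 0" --pt "1 0.2 0.6 0 0" --pt "1 0.2 0.6 1 0" --pt "1 0.2 0.6 2 0" --pt "1 0.2 0.6 2 0"

```text
clock: 37.9
position: [551.2, 98.6, 15.1]
ee_rot: [0.817, -0.576, 0.001, -0.001]
contact_force: [-1.4, -0.6, 14.2]
gripper_width: 63.4
grasp_force: 67.6
```

Request:
drive_tool --pt "1 0 0 1 0" --pt "1 0 0 1.5 0" --pt "1 0 0 1.5 0"

```text
clock: 38.2
position: [551.3, 98.7, 13.9]
ee_rot: [0.817, -0.576, 0.001, -0.001]
contact_force: [-2.0, -0.2, 15.2]
gripper_width: 63.4
grasp_force: 67.8
```

Request:
drive_tool --pt "1 0 0 1 0" --pt "1 0 0 1 0" --pt "1 0 0 1 0"

```text
clock: 38.5
position: [551.3, 98.7, 13.1]
ee_rot: [0.817, -0.576, 0.001, -0.001]
contact_force: [-2.4, -0.2, 16.4]
gripper_width: 63.5
grasp_force: 67.9
```

Request:
drive_tool --pt "1 0 0 1 0" --pt "1 0 0 1 0"

```text
clock: 38.7
position: [551.1, 98.6, 11.3]
ee_rot: [0.817, -0.576, 0.001, -0.001]
contact_force: [0.0, 0.1, 11.4]
gripper_width: 63.5
grasp_force: 68.5
```

Request:
drive_tool --pt "1 0 0 0.7 0" --pt "1 0 0 0.7 0"

```text
clock: 38.9
position: [551.1, 98.6, 10.5]
ee_rot: [0.817, -0.576, 0.001, -0.001]
contact_force: [0.2, -0.7, 11.4]
gripper_width: 63.4
grasp_force: 68.5
```

That's the click: the push fell from 16.4 to 11.4 N, with the roll about level with the face. I ease off, let go and back out.

Request:
drive_tool --pt "1 0 0 -2 0" --pt "1 0 0 -4 0" --pt "1 0 0 -6 0" --pt "1 0 0 -6 0" --pt "1 0 0 -6 0"

```text
clock: 39.4
position: [551.0, 98.6, 15.6]
ee_rot: [0.817, -0.576, 0.001, -0.001]
contact_force: [1.1, -0.3, 4.5]
gripper_width: 63.2
grasp_force: 67.9
```

Request:
drive_tool --pt "1 0 0 -1.5 0" --pt "1 0 0 -1.5 0" --pt "-0.6 0 0 -1.5 0" --pt "-0.6 0 0 -1.5 0" --pt "-0.9 0 0 -1.5 0" --pt "-0.9 0 0 -1.5 0" --pt "-0.9 0 0 -30 0" --pt "-0.9 0 0 -70 0" --pt "-0.9 20 0 -95 0" --pt "-0.9 20 0 -95 0" --pt "-0.9 20 0 -95 0"

```text
clock: 40.5
position: [555.6, 78.9, 109.6]
ee_rot: [0.817, -0.577, -0.001, 0.0]
contact_force: [-0.9, -0.2, -0.6]
gripper_width: 81.0
grasp_force: 0.0
```

```bash
python3 - <<'E'
from look import *
q=proj('wrist',(550,98.5,72),s)
e=refine(a,q,70,226);print(e,e[1][0]/e[1][1])
for z in(70,72,74):
    p,pe=circ('wrist',e[0],z,32,s);print(z,p,pe[1:],pe[1][0]/pe[1][1])
print(fit((549.8,98.6),42,42,38,47,30))
# knob: dark blob near expectation, pivot
K0=np.array([480.,194,104]);print('knob px',proj('wrist',K0,s))
for n in('scene','side'):
    b=arm.get_image(n);cv2.imwrite('pics/%s_2.png'%n,b);u=proj(n,K0);print(n,u)
    x,y=int(u[0])-14,int(u[1])-10
    m=((b.max(2)[y:y+40,x:x+28]<60)*255).astype(np.uint8)
    k,l,st,ce=cv2.connectedComponentsWithStats(m)
    for i in range(1,k):
        if st[i][4]>6:print(st[i]+[x,y,0,0,0],ce[i]+[x,y])
E
```

```text
[555.55441109  78.88853122 109.55758566] 80.97538463887594 [-0.92948113 -0.23449321 -0.58580202]
((278.1114196777344, 258.0273132324219), (87.32460021972656, 96.57996368408203), 90.79048919677734) 0.9041689071800624
70 [549.43543499  99.26203242  70.        ] ((88.64590454101562, 97.45406341552734), 90.57344055175781) 0.9096173256834326
72 [549.73496157  98.36933141  72.        ] ((89.52082061767578, 98.41777801513672), 90.57328796386719) 0.9096000989161472
74 [550.03439877  97.47689449  74.        ] ((90.41314697265625, 99.40072631835938), 90.5731201171875) 0.9095823574073512
(array([549.68972896,  98.67724637,  41.57893603]), 96, np.float64(0.24812413650496978))
knob px [329.24002033 436.50705428]
scene [255.86332195 264.68361832]
[254 266   5   7  22] [256.04545455 269.04545455]
[254 276   6   6  28] [256.60714286 278.67857143]
side [237.30025732 168.05313789]
[249 158   2   9  16] [249.5625 161.5625]
[236 170   3   6  15] [237.06666667 172.06666667]
[236 179   5   7  30] [237.66666667 181.96666667]
```

The roll is seated: its top fits z≈72 mm, it is level (ratio 0.904 against 0.910 expected) and within 0.4 mm of the axis. Next is the brake: I turn back and hover by the knob to measure it.

Request:
drive_tool --pt "0.34 -12 5 0 8.4" --pt "0.34 -24 10 0 16.8" --pt "0.34 -36 14 0 25.2" --pt "0.34 -48 19 0 33.6" --pt "0.34 -60 24 0 42" --pt "0.34 -72 29 0 50.4" --pt "0.34 -84 33 0 58.8" --pt "0.34 -96 38 0 67.2" --pt "0.34 -108 43 0 75.6" --pt "0.34 -120 48 0 84" --pt "0.34 -132 52 0 84" --pt "0.34 -132 52 0 84"

```text
clock: 41.85
position: [462.0, 187.0, 109.1]
ee_rot: [-0.224, 0.975, -0.0, -0.001]
contact_force: [0.8, -0.4, 0.9]
gripper_width: 28.3
grasp_force: 0.0
```

Request:
drive_tool --pt "0.34 0 0 0 0" --pt "0.34 0 0 0 0"

```text
clock: 42.05
position: [463.2, 186.0, 109.6]
ee_rot: [-0.222, 0.975, -0.0, -0.0]
contact_force: [-0.5, -0.3, -0.0]
gripper_width: 28.2
grasp_force: 0.0
```

```bash
python3 - <<'E'
from look import *
print(s['clock'],Rt.round(3)[:2,:2])
u=proj('wrist',(480,194.5,104),s);print(u)
x,y=int(u[0])-70,int(u[1])-80
m=((a.max(2)<60)*255).astype(np.uint8)
k,l,st,ce=cv2.connectedComponentsWithStats(m)
for i in range(1,k):
    if st[i][4]>150:print(st[i],ce[i])
for r in range(int(u[1])-50,min(int(u[1])+60,419),6): print(r,g[r,200:360:8])
E
```

```text
[463.18039178 186.02652273 109.56566987] 28.15407854345013 [-0.48004789 -0.31006283 -0.00444192]
42.05 [[-0.901 -0.433]
 [-0.433  0.901]]
[279.60141492 285.3622774 ]
[512   6  48  69 428] [540.68691589  36.52570093]
[276 237  25  21 282] [287.61347518 245.72340426]
[279 260  21  31 375] [289.2        273.81333333]
[238 262  13  88 568] [245.14612676 299.04929577]
[312 262  13  83 533] [316.61163227 298.39399625]
[ 65 268  28  38 409] [ 77.78239609 285.45232274]
[116 283  23  33 347] [128.1815562  300.40345821]
[    2   285   558   135 33189] [280.61164844 375.62330893]
235 [154 156 150 150 153 154 152 153 131 179 176 181 181 181 184 179 175 172
 183 171]
241 [154 150 151 152 151 152 153 154 152 146  55  54  54 180 174 173 177 177
 175 178]
247 [153 154 150 157 151 152 149 150 152 149  53  54  55 180 172 168 180 175
 180 179]
253 [156 154 152 158 154 154 155 153 152 214  62 212  65 176 176 169 169 176
 179 178]
259 [156 155 156 155 153 153 156 154 131 223 215 173 225 168 174 175 172 178
 177 176]
265 [156 155 154 155 153 104  48 154 221 191 202  52 131 164  85 104 128 177
 178 175]
27
[... 428 characters left out ...]
130]
301 [162  86  45  96  97  47  50 158 179 174 176 181 178 178  51  49  98  98
  52  48]
307 [158  47  43  41 224  83  44 159 173 178 174 173 176 176  82  53 229  49
  45  48]
313 [ 47  56  52  44  47  83  44 166 180 175 177 174 177 174 131  59 175  45
  55  55]
319 [ 42  44  41  42  45  79  69 172 182 173 172 176 177 178 179  63  47  45
  46  43]
325 [ 37  42  41  44  45  82 138 176 176 178 176 177 178 173 181  72  45  44
  43  41]
331 [ 41  43  43  40  41  80 174 176 173 178 174 173 179 181 170  71  47  39
  43  39]
337 [ 38  37  42  38  41  76 173 178 171 183 176 179 181 172 172  71  42  41
  39  41]
343 [ 38  31  35  38  41  78 180 177 172 183 176 179 184 177 176  78  43  39
  37  34]
```

```bash
python3 - <<'E'
from look import *
from scipy.optimize import fsolve
k=plane('wrist',(289.5,283),104,s);print('knob',k,'tool',Rt.T@(k-s['position']))
ax=np.array([549.75,98.5])
f=lambda p:[np.hypot(*(p-ax))-88,np.hypot(*(p-k[:2]))-78]
p=fsolve(f,[556,186]);print('pivot',p,'yaw',np.degrees(np.arctan2(*(p-ax))))
a0=np.arctan2(*(k[:2]-p)[::-1])%(2*np.pi);aa=np.arctan2(*(ax-p)[::-1])%(2*np.pi)
print('q',1.75-(aa-a0))
q0=1.75-(aa-a0)
for q in np.r_[q0,.3:1.6:.15]:
    an=aa-1.75+q;w=p+78*np.array([np.cos(an),np.sin(an)]);d=Rt.T@np.r_[w-s['position'][:2],0];print(q.round(2),w.round(1),'tool d',d[:2].round(1),np.hypot(*(w-ax)).round(1))
E
```

```text
[463.26365533 185.96391277 109.63679374] 28.170760908635742 [ 0.30710334 -0.26283327 -1.09333482]
knob [476.37903975 198.80782694 104.        ] tool [-17.38082786   5.91249093   5.63046687]
pivot [553.38980535 186.42469401] yaw 2.3705112808316704
q 0.0611442126512598
0.06 [476.4 198.8] tool d [-17.4   5.9] 124.3
0.3 [475.6 180.2] tool d [ -8.7 -10.5] 110.3
0.45 [477.4 168.7] tool d [ -5.3 -21.7] 100.8
0.6 [480.9 157.5] tool d [ -3.6 -33.3] 90.7
0.75 [486.1 147. ] tool d [ -3.7 -45. ] 80.1
0.9 [492.7 137.4] tool d [ -5.6 -56.5] 69.0
1.05 [500.7 128.9] tool d [ -9.1 -67.7] 57.7
1.2 [509.9 121.7] tool d [-14.3 -78.1] 46.1
1.35 [520.1 115.9] tool d [-20.9 -87.7] 34.4
1.5 [531.  111.7] tool d [-29.  -96.2] 23.0
```

Request:
drive_tool --pt "0.34 -10 3 0 0" --pt "0.34 -17.4 5.3 0 0" --pt "0.34 -17.4 5.3 0 0" --pt "0.34 -17.4 5.3 15 0" --pt "0.34 -17.4 5.3 30 0" --pt "0.34 -17.4 5.3 38 0" --pt "0.34 -17.4 5.3 42 0" --pt "0.34 -17.4 5.3 42 0" --pt "0.34 -17.4 5.3 42 0"

```text
clock: 43.05
position: [476.9, 198.8, 68.3]
ee_rot: [-0.222, 0.975, 0.0, 0.0]
contact_force: [-0.0, 0.5, 0.2]
gripper_width: 28.3
grasp_force: 0.0
```

Request:
drive_tool --pt "0.34 4 -8 0 0" --pt "0.34 8 -16 0 0" --pt "0.34 10 -22 0 0" --pt "0.34 12 -30 0 0" --pt "0.34 12.5 -34 0 0" --pt "0.34 12.5 -34 0 0"

```text
clock: 43.65
position: [480.7, 161.8, 68.0]
ee_rot: [-0.221, 0.975, -0.0, 0.001]
contact_force: [-0.6, -0.1, -0.2]
gripper_width: 28.1
grasp_force: 0.0
```

```bash
python3 - <<'E'
from look import *
print(s['clock'])
for r in range(200,330,6): print(r,g[r,220:344:6])
E
```

```text
[480.66235493 161.75679209  67.95141348] 28.1125265209753 [-0.6284634  -0.12944246 -0.1878864 ]
43.65
200 [189 190 187 187 188 187 188 196 190 189 185 185 187 182 185 185 184 180
 176 173 182]
206 [100 187 184 186 187 189 186 187 189 194 178 189 184 179 179 180 176 180
 181 180 179]
212 [152 142 104 188 185 187 182 192 191 186 198 186 180 186 182 178 172 180
 183 186 182]
218 [156 152 153 143 101 184 187 190 189 188 187 186 181 184 180 180 181 178
 180 187 186]
224 [157 156 158 157 152 139  98 184 186 186 185 186 186 187 179 181 180 182
 182 185 175]
230 [155 154 154 156 154 158 154 143  99 180 183 188 187 184 179 183 182 186
 186 185 184]
236 [157 153 154 156 156 155 156 156 156 142  99 187  88 130 180 178 178 179
 184 183 183]
242 [154 158 156 155 155 155 154 153 153 153 146  55  56  53  53 180 175 185
 181 184 180]
248 [156 156 157 157 150 153 153 154 155 155  50  54  57  54  52 164 181 181
 185 188 187]
254 [153 156 156 155 153 151 151 156 158 157  51 105  69  64  53  68 103 183
 180 183 180]
260 [157 156 155 155 157 156 155 153 157 158  54 227 228 224 211 164 155 146
  99 184 18
[... 303 characters left out ...]
9 155 152 159 220 224  45  52  51  46  45  49  97
 103  85  67]
290 [ 59  87 102 101  50  49 162 159 160 225 227  51  56  61  55  49  51  65
  99 100  62]
296 [ 48 100 102  72  46  43 161 159 139 225 226  53  58  58  59  48  48  47
  99 102  47]
302 [ 53  98  97  47  46  55 159 161 194 226 222 218  57  60  56 155  47  45
 100 101  50]
308 [ 52  46 212  83  41 123  91  82 218 228 223 223 161 146 160 172  45  85
 232  46  46]
314 [ 54  43  47  85  46 153  84  84 226 228 229 191 163 163 152 175  46  82
  44  47  44]
320 [ 43  43  48  78  46 141  86 103 227 226 229 152 160 157 179 177  40  83
  43  41  41]
326 [ 42  45  44  74  40 134  85 196 226 223 228 160 159 177 181 174  47  81
  45  46  42]
```

The knob (columns 286–310) is between the pads and rides against the trailing one. I continue along the arc.

Request:
drive_tool --pt "0.34 1 -6 0 0" --pt "0.34 1.3 -11 0 0" --pt "0.34 1.3 -17 0 0" --pt "0.34 1.2 -23 0 0" --pt "0.34 0.3 -29 0 0" --pt "0.34 -0.7 -35 0 0" --pt "0.34 -2.3 -40 0 0" --pt "0.34 -4 -46 0 0" --pt "0.34 -6.5 -51 0 0" --pt "0.34 -8 -53 0 0" --pt "0.34 -8 -53 0 0"

```text
clock: 44.8
position: [511.0, 118.1, 68.0]
ee_rot: [-0.221, 0.975, -0.0, 0.001]
contact_force: [0.6, 0.7, 0.7]
gripper_width: 27.8
grasp_force: 0.0
```

Request:
drive_tool --pt "0.34 -1 -2 0 0" --pt "0.34 -2 -4 0 0" --pt "0.34 -2 -4 0 0"

```text
clock: 45.1
position: [513.9, 115.4, 68.0]
ee_rot: [-0.221, 0.975, 0.0, 0.0]
contact_force: [-0.7, 0.5, 0.1]
gripper_width: 28.0
grasp_force: 0.3
```

Request:
drive_tool --pt "0.34 -1 -2 0 0" --pt "0.34 -1 -2 0 0"

```text
clock: 45.3
position: [515.6, 114.0, 67.9]
ee_rot: [-0.221, 0.975, 0.0, 0.0]
contact_force: [-1.3, 1.2, 1.1]
gripper_width: 28.1
grasp_force: 0.5
```

Request:
drive_tool --pt "0.34 -1 -2 0 0" --pt "0.34 -1 -2 0 0"

```text
clock: 45.5
position: [517.4, 112.6, 67.9]
ee_rot: [-0.221, 0.975, 0.0, 0.0]
contact_force: [0.1, 1.2, 1.1]
gripper_width: 28.1
grasp_force: 0.5
```

Request:
drive_tool --pt "0.34 -0.5 -1.5 0 0" --pt "0.34 -0.5 -1.5 0 0"

```text
clock: 45.7
position: [518.6, 111.8, 68.0]
ee_rot: [-0.221, 0.975, 0.0, 0.0]
contact_force: [-0.1, 2.6, 1.0]
gripper_width: 28.3
grasp_force: 1.1
```

```bash
python3 - <<'E'
from look import *
print(s['clock'])
for r in range(242,320,7): print(r,g[r,220:344:6])
E
```

```text
[518.57835466 111.77382807  67.95367312] 28.274406323270863 [-0.11560703  2.62344637  0.98949227]
45.7
242 [142 140 147 143 145 142 143 136 135 144 158  61  57  55  56 152 157 155
 153 155 155]
249 [248 248 249 248 253 211 141 139 133 132  60  61  60  83  57  53 153 156
 154 154 156]
256 [253 253 251 251 252 246 249 251 140 133  64  77 216 227 215  56 187 158
 154 155 158]
263 [187 183 183 109 110 127 252 253 244 187 195 229 118  58 220 199  68 101
 144 157 156]
270 [ 92 126 110 110  79  99 182 179 254 252 223 225  57  54  56 222  57 104
 100 156 160]
277 [ 64  66 110 109  60  77  83 183 182 253 246  64  59  56  53  88  51 102
 103  51  53]
284 [ 74  77 105 106  61  63 159  98 179 170 253  62  61  63  56  51  58 100
 101  84  68]
291 [ 56  96 102 106  59  56 176  61 173 177 253  61  64  69  62  55  48  54
  99  99  45]
298 [ 57 101 103  71  55  58 176  56 107 177 253 239  66  54  59  73  52  48
  99 100  48]
305 [ 54  70 234  84  51  77  83  57  66  66 252 245 222 151 166 165  51  84
 230 143  41]
312 [ 58  45  48  83  52  75  83  61  53 169 251 247 165 163 164 164  44  87
 232  48  47]
319 [ 47  47  47  81  52  80  85  51  55 251 251 183 166 162 165 162  45  82
  44  43  39]
```

```bash
cat > kn.py <<'E'
from look import *
m=((a.max(2)[235:330,283:314]<75)*255).astype(np.uint8);m[:24]=0
ys,xs=np.where(m>0)
k=plane('wrist',(np.median(xs[(ys>35)&(ys<62)])+283,290),104,s)
ax=np.array([549.7,98.5]);p=np.array([553.4,186.4])
an=np.arctan2(*(k[:2]-p)[::-1])%(2*np.pi);aa=np.arctan2(*(ax-p)[::-1])%(2*np.pi)
print('knob',k,'r',np.hypot(*(k[:2]-p)),'axis dist',np.hypot(*(k[:2]-ax)),'q',1.75-(aa-an))
E
python3 kn.py
```

```text
[518.58650579 111.76941216  67.9542697 ] 28.35224783171361 [0.02541884 1.57143156 0.33489631]
knob [512.10929618 118.45364437 104.        ] r 79.5086754059246 axis dist 42.55830044832303 q 1.2460096032819115
```

Request:
drive_tool --pt "0.34 -0.5 -1 0 0" --pt "0.34 -0.5 -1 0 0"

```text
clock: 46.0
position: [519.3, 111.2, 67.9]
ee_rot: [-0.221, 0.975, 0.0, 0.0]
contact_force: [-1.5, 4.3, 1.8]
gripper_width: 28.3
grasp_force: 1.9
```

Request:
drive_tool --pt "0.34 -0.5 -1 0 0" --pt "0.34 -0.5 -1 0 0"

```text
clock: 46.2
position: [519.7, 110.9, 67.9]
ee_rot: [-0.221, 0.975, 0.001, 0.0]
contact_force: [-4.0, 6.1, 3.1]
gripper_width: 28.2
grasp_force: 3.5
```

```bash
python3 kn.py
```

```text
[519.68979193 110.85690681  67.90232089] 28.153903640184154 [-4.04398366  6.08653272  3.07847497]
knob [513.2346238  117.50779936 104.        ] r 79.74580085624034 axis dist 41.122014763357505 q 1.2642294940811984
```

The push rises to 7 N while the knob stays put, 41.1 mm from the axis (q≈1.26), so the roller rests on the roll. I centre the slot, lift clear and verify.

Request:
drive_tool --pt "0.34 0 3 0 0" --pt "0.34 0 8 0 0" --pt "0.34 0 8 0 0" --pt "0.34 0 8 -10 0" --pt "0.34 0 8 -30 0" --pt "0.34 0 8 -60 0" --pt "0.34 10 8 -80 0" --pt "0.34 20 8 -90 0" --pt "0.34 20 8 -90 0" --pt "0.34 20 8 -90 0"

```text
clock: 47.25
position: [497.9, 108.3, 157.4]
ee_rot: [-0.221, 0.975, 0.0, -0.0]
contact_force: [0.8, 0.8, -0.9]
gripper_width: 27.9
grasp_force: 0.0
```

```bash
python3 - <<'E'
from look import *
print(s['clock'],proj('wrist',(514,119,104),s),proj('wrist',(549.7,98.5,72),s))
u=proj('wrist',(514,119,104),s)
m=((a.max(2)<75)*255).astype(np.uint8);k,l,st,ce=cv2.connectedComponentsWithStats(m)
for i in range(1,k):
    if 60<st[i][4]<2000 and np.hypot(*(ce[i]-u))<60:
        kk=plane('wrist',(st[i][0]+st[i][2]/2,st[i][1]+st[i][3]-8),104,s);print(st[i],ce[i],kk)
e=refine(a,proj('wrist',(549.7,98.5,72),s),62,226);print(e,circ('wrist',e[0],72,32,s))
print(fit((549.7,98.6),42,42,38,47,30))
E
```

```text
[497.89903216 108.34881584 157.44613097] 27.887137062149076 [ 0.79763701  0.76687687 -0.88043896]
47.25 [283.17278037 250.61869588] [240.82273754 260.80908199]
[272 218  21  16 178] [282.0505618  224.25842697] [497.76667401 110.69338441 104.        ]
[275 235  17  23 270] [282.58518519 246.18518519] [513.47927605 119.00223056 104.        ]
[258 255  11  26 161] [262.38509317 268.38509317] [535.67409792 113.88921936 104.        ]
((239.71023559570312, 259.83837890625), (69.80956268310547, 78.91277313232422), 100.23006439208984) (array([550.32372723,  97.83762852,  72.        ]), ((239.71023559570312, 259.83837890625), (71.91014099121094, 79.72682189941406), 100.49022674560547))
(array([549.40124538,  98.64439424,  41.57205612]), 81, np.float64(0.2456417419534418))
```

The knob stayed at (513.5,119), about 41 mm from the axis. The roll is level, at seated height and centred, and the gripper touches nothing, so I hand in.

```bash
python3 -c "
from bench import arm
print(arm.job_done())"
```

```text
the job is handed in; nothing more can be done
None
```

I handed the job in at about 47 s: the label roll is snapped onto the hub, flush and centred, and the brake roller rests against it with the arm released; I don't have the judge's verdict. The roll clicked on the second try: first I had to let go on the hub, set it on a clear patch of bench and grip it again.

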